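Change the gel tray in the caster and hold its end wall shut

ROBOT

A 6-joint arm with a two-finger parallel gripper is mounted at the origin on the work surface. World frame = base frame: x ahead of the robot, y to its left, z up, the work surface at z = 0. Lengths are in m, angles in rad, forces in N, time in s.
With the tool pointing down it reaches from about 0.3 to 0.75 m from the base axis. Payload 8.5 kg.
Tool frame: the origin (TCP) lies at the very end of the fingers, on their centre line; the grasp point (between the pads) lies 19 mm behind it; y points along the fingers, x is the direction in which the jaws open and shut, and the axes are right-handed (so a half turn about y gives the same grasp; the last joint's range is limited). The gripper opens to 88 mm and grips with 3 to 60 N. Pads are 18 mm wide; open, the fingers measure 123 mm over their backs; the gripper's body (75 mm by 187 mm) begins 45 mm behind the grasp point.
Start: joints at [0.902, 0.381, 1.297, -0, 1.464, -0.215], TCP at [0.241, 0.494, 0.212] pointing down, gripper open.
Joint ranges: [-3.11, 3.11], [-0.89, 2.33], [0.22, 2.48], [-1.42, 4.56], [0.17, 2.85], [-2.88, 2.88]. Speed limits (rad/s): [2.39, 2.39, 3.14, 3.14, 3.14, 3.14].

INTERFACE

Orientations are given as a unit quaternion [w, x, y, z].
In Python, from bench import r, imaging gives the robot as it stands. The module is installed in compiled form; this text tells all that it offers.
- The arm moves only by the tool step_arm, never from a script. Its arguments are lists of equal length, an entry for each row: "claw": the finger opening in mm, from 0 to 88.1; "linear": the shift along the tool's x, y, z in mm, a list of three; "yaw": the turn about the tool's y in rad. A call has 1 to 12 rows; each row is the pose to reach, as a shift and turn from the pose commanded when the call began, along the tool's axes at that moment; what a row does not reach only later rows make up. A row lasts 1/12 s, in which the tool goes at most 41.7 mm and 7.16 degrees, less where a joint would pass 70% of its speed; a pose out of reach is approached as far as the arm can. A call with a gripper value outside its range is refused whole. The fingers move at their own pace and stop on an object; "grip_force" is the grip in N (left out, the last holds). Time passes only in rows, so rows that repeat a pose let the fingers close. It gives the time, the measured TCP pose, the force and the opening at its end, in the units of the state.
- r.state(): the state, without advancing time (a new reading comes with each control period).
- imaging.get_image(name): name is "scene" or "top"; returns the picture (420x560x3 uint8, red, green, blue); there is no depth.
- imaging.camera_params(name): a dict with "K" (3x3 intrinsics, pixels), "k1" (the pictures are not rectified: a ray, as slopes to the right and down, at radius r is drawn at 1 + k1 r^2 times it, then the intrinsics apply), "origin" and "rotation" of the camera in the world. Camera axes: x right, y up, looking along -z (the intrinsics and any distortion apply to the point x, -y, -z); pixel columns grow to the right and rows downward; lengths in m; the calibration is good to about 2 mm. A picture is of the moment at which its call begins. camera_params takes no time and is no camera call.
- r.close_job(): hands the job in, once; it reports no verdict.
The state is a dict: "time_s": time; "joint_positions": joint angles; "joint_velocities": joint speeds; "joint_efforts": joint torques, N m; "eef_pos": TCP position; "eef_rot": TCP orientation; "wrist_force": force on the tool from outside, world axes, zero at the start; "moment": the same for the moment, N m; "gripper_width": finger opening in m.
Only numpy, scipy, OpenCV 4.12 (cv2) and the standard library are available. Lean on these libraries where they do the work, as an engineer would, in place of code of your own. Each camera call takes 0.05 s, during which the arm holds its last target.

TASK

Change the tray in the gel caster: lift the short tray out and leave it lying flat on the mat, then take the long tray from the mat and set it down, gently, between the caster's two end walls, in the middle of their width and square to them. Then, without touching the tray itself, push the sliding end wall up against it so that the tray is squeezed against the soft seal of the fixed end wall, and keep pushing steadily with about 10 newtons, never hard, so that a colleague can turn the two cam pegs; finish while still holding that push. Leave everything else on the bench where it is.

Things in the scene. Friction and masses are not known exactly. Their poses are not given: they have to be found in the camera images.
- caster: Gel caster, fixed: grey base plate 250 mm (its x) by 150 mm (y) on feet, sides open. Origin: centre of the underside, at bench level; plate top 24 mm above. x points from the sliding to the fixed end wall, z up. The fixed wall (x = 95 to 110 mm) is 130 mm wide, 42 mm high above the plate, and carries a soft black seal inside; the sliding wall faces it. A tray stands between them, length along x.
- end_wall: Sliding end wall, 130 mm wide (y), 41 mm high above the plate, 14 mm thick; black cam pegs (20 mm across, 13 mm high) on its top at y = +-50 mm are for the colleague. Slides along the caster's x with about 0.5 N friction, 75 mm at most from fully open (origin at caster x = -68 mm); does not stay pressed by itself. Origin: mid-width on the plate, 6 mm in from the outer face; axes as the caster's.
- wall_back (a point): Point on the sliding wall's outer face (the face to push), mid-width, 20 mm above the plate; axes as the caster's. The wall's inner rubber face is 14 mm further along +x.
- seal: Soft black seal on the fixed wall, 116 mm wide, 34 mm high, from 1.5 mm above the plate. Unpressed its inner face is at caster x = +83 mm; it gives evenly, as a spring of 2 N per mm, up to 9 mm (18 N), and then is hard. Origin 7 mm behind the face, 18.5 mm above the plate.
- short_tray: The short gel tray: whitish plastic channel, 70 mm long (its x), 60 mm wide over its side walls (its y), 30 mm high, floor and side walls 5 mm thick, ends open, two comb slots in each side wall, about 90 g. Origin: centre of the underside. It starts standing in the caster, its length along the caster's x within 0.12 rad.
- long_tray: The long gel tray: the same as the short one but 100 mm long (its x); 60 mm wide (its y), 30 mm high, about 120 g. Origin: centre of the underside. It starts lying on the mat's half at the mat's +y, its length roughly along the mat's x.
- mat: Blue-grey mat on the bench, fixed, 180 mm (its x) by 260 mm (its y), 3 mm thick; origin: centre of the underside. The half at its -y is free, but for the comb near its +x edge.
- comb: White plastic gel comb lying on the mat, 28 mm by 70 mm and 6 mm thick, near the mat's +x edge at y of about -65 mm; origin under its bar. To be left alone.
- stain_bottle: Small brown bottle, 30 mm across and 62 mm high, standing between the caster and the mat; origin at its foot. To be left alone.
- beaker: Glass beaker, 74 mm across, 95 mm high, at the back; origin at its foot. To be left alone.
- measuring_cylinder: Glass measuring cylinder, 60 mm foot, 171 mm high, at the back; origin at its foot. To be left alone.
- tip_box: Pipette-tip box with pink lid, 87 by 122 mm, 89 mm high, at the back; origin at its foot. To be left alone.
- pipette: Pipette lying on the bench at the front left, about 255 mm long, 27 mm thick; origin under its middle. To be left alone.
Things that resemble listed ones, but are neither listed nor needed, are in the scene too. Leave any green or yellow look-alike of the short_tray alone.

How it is judged:
By the outcome, as a careful person would: the job done as asked, in the order asked, and still so for the second after the job is handed in, while the arm keeps its last pose, push and grip.
It also fails if it takes over 72 s, if anything falls off the work surface, if the arm or the gripper's body presses on something with over 40 N, if the wrist force passes 120 N, or if a joint passes its speed limit or range.

## Working session

There is one attempt and no reset: what is moved stays moved. The work goes in short steps, Python scripts to look and compute and a tool call to move; the robot and the scene stay as the last step left them, time stands still between calls to the robot, and variables do not carry over. Pictures are saved under pics/ and viewed, and the job is handed in when it is done.

Besides the shell and the picture viewer there is one more tool, called after "Call:" as name([rows], argument=value, ...), one row to a line, values as JSON. step_arm: Moves the arm, as the interface text tells. Its arguments: {"type":"object","properties":{"claw":{"type":"array"},"linear":{"type":"array"},"yaw":{"type":"array"},"grip_force":{"type":"number"}},"required":["claw","linear","yaw"]}

```bash
mkdir -p pics; python3 - <<'E'
from bench import r, imaging
import cv2
s=r.state()
for k,v in s.items(): print(k,v)
for n in("scene","top"):
    im=imaging.get_image(n); cv2.imwrite(f"pics/{n}0.png",im[:,:,::-1]); print(n,imaging.camera_params(n))
E
```

```text
time_s 0.0
joint_positions [ 9.01750369e-01  3.81202601e-01  1.29825440e+00  1.20484609e-05
  1.46359569e+00 -2.15308087e-01]
joint_velocities [-0.0005435   0.00183241 -0.00042195 -0.00018179 -0.00094116 -0.00068409]
joint_efforts [ 6.63794344e-04 -4.37920547e+01 -2.24564123e+01  7.14395125e-02
  3.51603760e-02 -1.02529189e-04]
eef_pos [0.2408829  0.49409294 0.2114364 ]
eef_rot [-0.59948197  0.59982142  0.37423581 -0.37521085]
wrist_force [ 0.25751479 -0.46927903  0.78930718]
moment [0.01782727 0.02814921 0.02161971]
gripper_width 0.08787248615725966
scene {'K': array([[459.45717312,   0.        , 282.79589755],
       [  0.        , 459.45717312, 215.07672772],
       [  0.        ,   0.        ,   1.        ]]), 'k1': -0.1543717968195606, 'origin': array([ 1.06394922, -0.48108904,  0.75303069]), 'rotation': array([0.83910775, 0.38037544, 0.15545013, 0.35643788])}
top {'K': array([[384.60895729,   0.        , 281.44126691],
       [  0.        , 384.60895729, 205.73711146],
       [  0.        ,   0.        ,   1.        ]]), 'k1': -0.08069438230900546, 'origin': array([0.43574352, 0.0652882 , 0.95161439]), 'rotation': array([-0.69885679, -0.03642391,  0.03569605,  0.71344116])}
```

View pics/scene0.png

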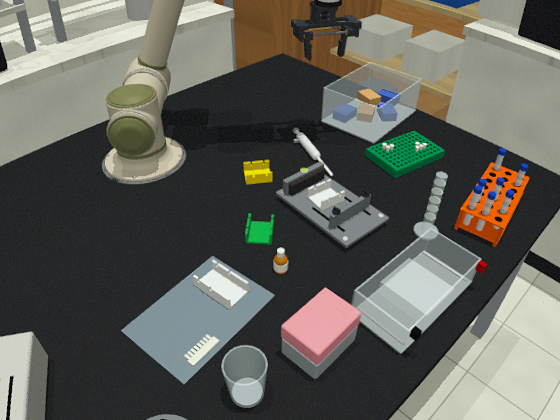

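View pics/top0.png

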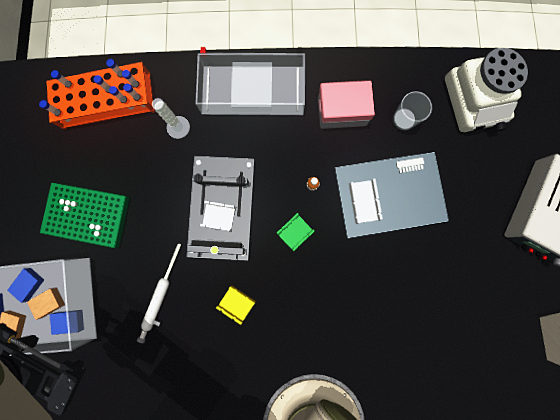

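```bash
python3 - <<'E'
import cv2
t=cv2.imread("pics/top0.png"); s=cv2.imread("pics/scene0.png")
cv2.imwrite("pics/c1.png",cv2.resize(t[145:270,175:325],None,fx=5,fy=4.8,interpolation=cv2.INTER_CUBIC))
cv2.imwrite("pics/c2.png",cv2.resize(s[150:250,265:395],None,fx=6,fy=6,interpolation=cv2.INTER_CUBIC))
cv2.imwrite("pics/c3.png",cv2.resize(t[145:245,325:455],None,fx=6,fy=6,interpolation=cv2.INTER_CUBIC))
E
```

```text
(no output)
```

View pics/c1.png

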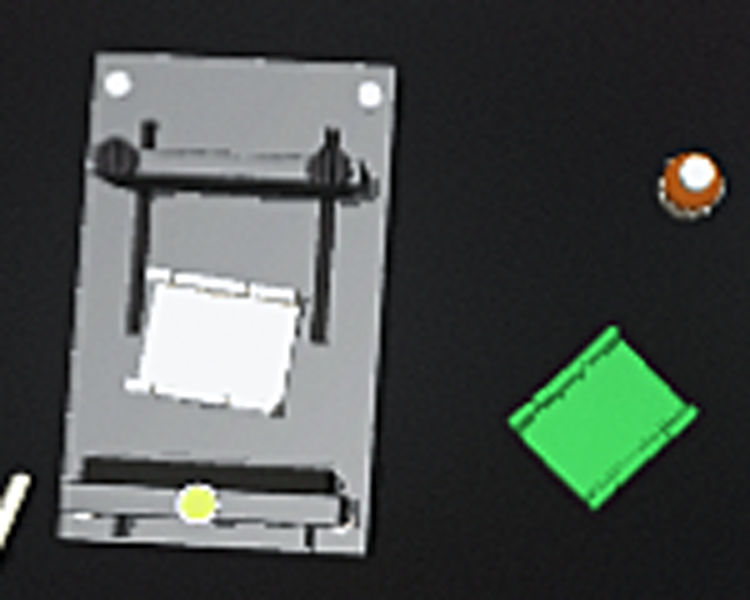

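View pics/c2.png

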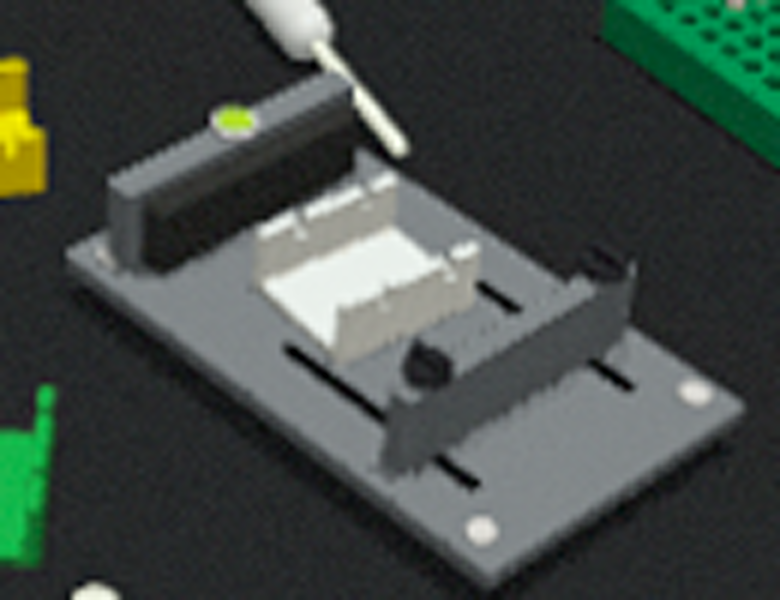

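View pics/c3.png

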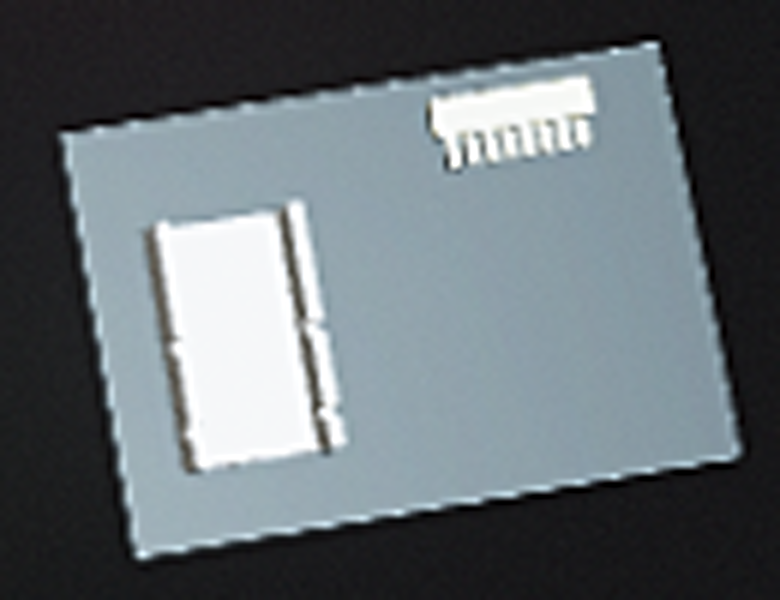

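```bash
cat > h.py <<'E'
import numpy as np, cv2
from scipy.spatial.transform import Rotation as R
from bench import r, imaging
P={n:imaging.camera_params(n) for n in("scene","top")}
def rot(q): return R.from_quat([q[1],q[2],q[3],q[0]]).as_matrix()
def rays(n,px):
    p=P[n]; u=cv2.undistortPoints(np.float64(px).reshape(-1,1,2),p["K"],np.array([p["k1"],0,0,0.])).reshape(-1,2)
    d=np.c_[u[:,0],-u[:,1],-np.ones(len(u))]@rot(p["rotation"]).T
    return p["origin"],d
def plane(n,px,z):
    o,d=rays(n,px); return o+d*((z-o[2])/d[:,2])[:,None]
def proj(n,X):
    p=P[n]; c=(np.atleast_2d(X)-p["origin"])@rot(p["rotation"])
    s=np.c_[c[:,0],-c[:,1]]/-c[:,2:]
    s=s*(1+p["k1"]*(s**2).sum(1))[:,None]
    return s*P[n]["K"][0,0]+P[n]["K"][:2,2]
def rect(n,mask,z):
    cs,_=cv2.findContours(mask.astype(np.uint8),cv2.RETR_EXTERNAL,cv2.CHAIN_APPROX_NONE)
    c=max(cs,key=cv2.contourArea).reshape(-1,2)
    w=plane(n,c,z)[:,:2]
    return c,w,cv2.minAreaRect((w*1000).astype(np.float32))
E
python3 - <<'E'
from h import *
t=cv2.imread("pics/top0.png"); hsv=cv2.cvtColor(t,cv2.COLOR_BGR2HSV).astype(int)
H,S,V=[hsv[...,i] for i in range(3)]
def roi(m,x0,y0,x1,y1):
    o=np.zeros_like(m); o[y0:y1,x0:x1]=m[y0:y1,x0:x1]; return o
print("pix plate",t[170,225],t[230,200],"mat",t[220,400],"tray",t[215,218],t[200,365],"seal",t[243,220])
c,w,b=rect("top",roi(V>85,180,150,262,265),.024); print("plate",b)
c,w,b=rect("top",roi((V>85),330,145,455,245),.003); print("mat",b)
for z in(.029,.054):
  c,w,b=rect("top",roi((V>215),205,195,240,232),z); print("short",z,b, c.min(0),c.max(0))
for z in(.008,.033):
  c,w,b=rect("top",roi((V>215),345,170,385,228),z); print("long",z,b,c.min(0),c.max(0))
# white feet dots
for x0,y0,x1,y1 in((194,158,202,166),(244,160,254,170)):
  m=roi(V>200,x0,y0,x1,y1); q=np.argwhere(m)[:,::-1].mean(0); print("dot",q,plane("top",[q],.024))
m=roi((H>25)&(H<40)&(S>100)&(V>150),205,240,225,258); q=np.argwhere(m)[:,::-1].mean(0); print("bubble",q,plane("top",[q],.066))
E
```

```text
pix plate [160 158 155] [166 163 160] mat [172 162 145] tray [249 247 245] [249 247 246] seal [40 41 42]
plate ((531.0064086914062, 214.1244354248047), (149.24644470214844, 249.00888061523438), 85.83124542236328)
mat ((557.5814208984375, -210.58924865722656), (180.22793579101562, 260.96026611328125), 7.925334930419922)
short 0.029 ((509.8509216308594, 219.55099487304688), (73.12456512451172, 61.706363677978516), 79.71922302246094) [205 201] [234 230]
short 0.054 ((507.84283447265625, 215.3709259033203), (71.1430892944336, 60.03429412841797), 79.7192611694336) [205 201] [234 230]
long 0.008 ((540.2308959960938, -139.59994506835938), (101.9775619506836, 51.76189422607422), 6.329805850982666) [351 180] [377 222]
long 0.033 ((537.4627075195312, -134.17169189453125), (99.2757797241211, 50.3905143737793), 6.329798698425293) [351 180] [377 222]
dot [198. 162.] [[0.64341291 0.26878881 0.024     ]]
dot [248.42105263 164.10526316] [[0.63516925 0.14423143 0.024     ]]
bubble [214.         249.53571429] [[0.4285388  0.22221746 0.066     ]]
```

```bash
python3 - <<'E'
import cv2
t=cv2.imread("pics/top0.png"); s=cv2.imread("pics/scene0.png")
f=lambda i,x,y,w,h,n,k:cv2.imwrite(n,cv2.resize(i[y:y+h,x:x+w],None,fx=k,fy=k,interpolation=cv2.INTER_NEAREST))
f(t,196,192,50,42,"pics/d1.png",14)
f(t,342,170,50,60,"pics/d2.png",10)
E
```

```text
(no output)
```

View pics/d1.png

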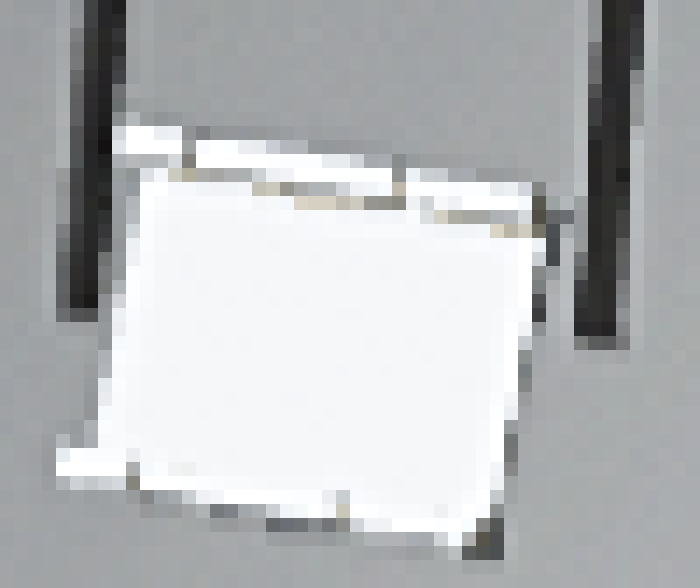

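View pics/d2.png

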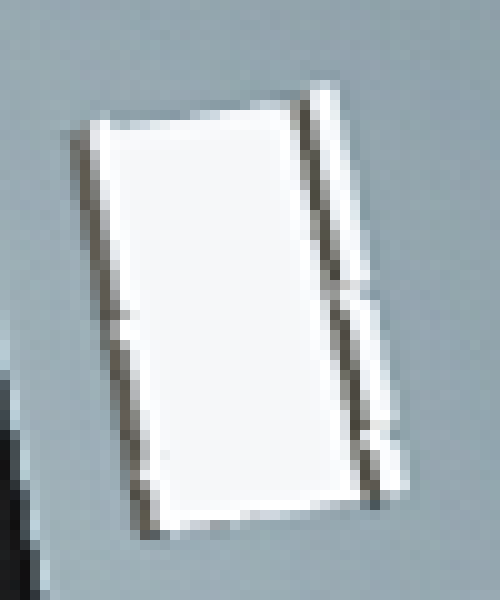

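```bash
python3 - <<'E'
from h import *
def go(nm,c,k,ox,oy,z):
    px=np.array(c)/k+[ox-.5,oy-.5]; w=plane("top",px,z)[:,:2]*1000
    print(nm,w.round(1).tolist(),"c",w.mean(0).round(1))
    for i in range(4):
        d=w[(i+1)%4]-w[i]; print("  edge",np.hypot(*d).round(1),np.degrees(np.arctan2(d[1],d[0])).round(1))
go("short",[(113,126),(532,183),(465,545),(56,476)],14,196,192,.054)
go("long",[(92,120),(340,85),(408,490),(160,535)],10,342,170,.033)
st=r.state(); Rm=rot(st["eef_rot"]); print(Rm.round(3))
E
```

```text
short [[543.9, 248.6], [532.8, 177.9], [472.3, 189.6], [485.1, 258.2]] c [508.5 218.6]
  edge 71.6 -98.9
  edge 61.6 169.0
  edge 69.8 79.4
  edge 59.6 -9.3
long [[585.3, -103.7], [592.8, -164.7], [493.9, -176.6], [484.4, -116.1]] c [ 539.1 -140.3]
  edge 61.4 -83.0
  edge 99.6 -173.1
  edge 61.2 98.9
  edge 101.7 7.0
[[ 0.438 -0.001 -0.899]
 [ 0.899 -0.001  0.438]
 [-0.001 -1.     0.   ]]
```

```bash
cat >> h.py <<'E'
def mv(x,y,z,ang=None):
    "shift in tool axes mm and yaw for target (mm, deg) from measured pose"
    st=r.state(); M=rot(st["eef_rot"]); p=np.array(st["eef_pos"])*1000
    d=M.T@(np.array([x,y,z])-p); a0=np.degrees(np.arctan2(M[1,0],M[0,0]))
    s="t %.2f pos %s ang %.2f lin %s"%(st["time_s"],p.round(1),a0,d.round(1))
    if ang is not None: s+=" yaw %.3f"%(np.radians((a0-ang+180)%360-180))
    print(s,"F",np.round(st["wrist_force"],2),"w",round(st["gripper_width"]*1000,1))
def snap(n,k):
    im=imaging.get_image(n)[:,:,::-1].copy(); cv2.imwrite(f"pics/{k}.png",im); return im
def crop(im,x,y,w,h,n,k): cv2.imwrite(f"pics/{n}.png",cv2.resize(im[y:y+h,x:x+w],None,fx=k,fy=k,interpolation=cv2.INTER_CUBIC))
E
python3 - <<'E'
from h import *
for n,px,z in(("cyl foot",(178,127),0),("cyl top",(158,105),.171),("beaker foot",(403,119),0),("beaker top",(415,106),.095),("bottle top",(314,183),.062),("tipbox front l",(320,126),.0),("big tray",(197,113),.05)): print(n,plane("top",[px],z).round(3))
mv(508,218.6,140,-9.5)
E
```

```text
cyl foot [[0.742 0.327 0.   ]]
cyl top [[0.737 0.324 0.171]]
beaker foot [[ 0.751 -0.253  0.   ]]
beaker top [[ 0.751 -0.251  0.095]]
bottle top [[ 0.579 -0.012  0.062]]
tipbox front l [[ 0.736 -0.037  0.   ]]
big tray [[0.76  0.267 0.05 ]]
t 0.10 pos [240.9 494.1 211.5] ang 64.00 lin [-130.5   71.6 -360.8] yaw 1.283 F [0.13 0.34 0.16] w 88.0
```

Call:
step_arm([
  [-130.5,20,-360.8],
  [-130.5,20,-360.8],
  [-130.5,20,-360.8],
  [-130.5,20,-360.8],
  [-130.5,20,-360.8],
  [-130.5,20,-360.8],
  [-130.5,20,-360.8],
  [-130.5,20,-360.8],
  [-130.5,40,-360.8],
  [-130.5,70,-360.8],
  [-130.5,90,-360.8],
  [-130.5,90,-360.8],
], claw=[70,70,70,70,70,70,70,70,70,70,70,70], yaw=[1.283,1.283,1.283,1.283,1.283,1.283,1.283,1.283,1.283,1.283,1.283,1.283], grip_force=15)

```text
time_s: 1.1
eef_pos: [0.5065, 0.2174, 0.1177]
eef_rot: [-0.704, 0.705, -0.063, 0.057]
wrist_force: [0.2, 0.1, -0.2]
gripper_width: 0.0701
```

```bash
python3 - <<'E'
from h import *
mv(508,218.6,28,-9.5)
a=snap("top","top1"); b=snap("scene","scene1")
crop(a,170,140,120,130,"e1",4.5); crop(b,255,120,150,130,"e2",4.5)
st=r.state(); print(proj("top",st["eef_pos"]),proj("scene",st["eef_pos"]))
E
```

```text
t 1.10 pos [506.5 217.4 117.7] ang -9.70 lin [ 2.  89.7  1.7] yaw -0.003 F [ 0.18  0.1  -0.25] w 70.1
[[210.74814645 212.99233762]] [[328.16853168 166.9286141 ]]
```

View pics/e1.png

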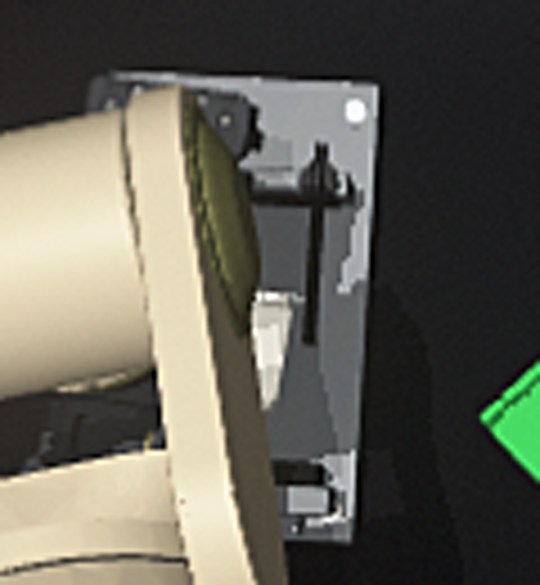

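View pics/e2.png

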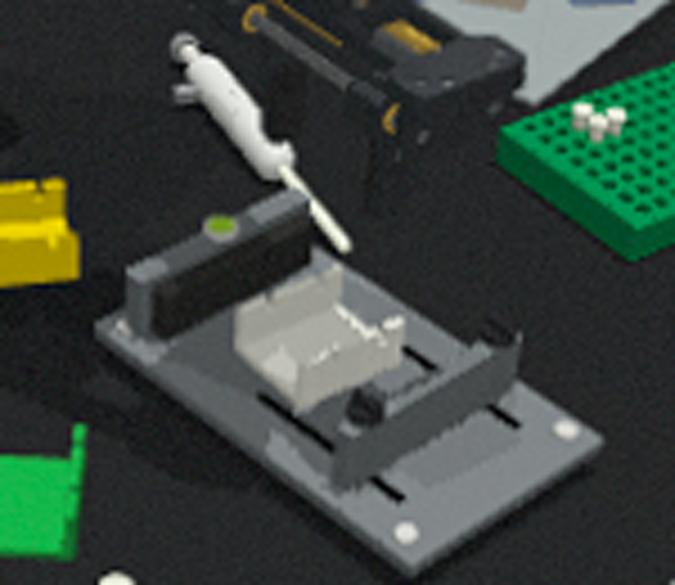

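Call:
step_arm([
  [2,24,1.7],
  [2,48,1.7],
  [2,48,1.7],
  [2,48,1.7],
], claw=[70,70,70,70], yaw=[-0.003,-0.003,-0.003,-0.003])

```text
time_s: 1.53
eef_pos: [0.5105, 0.2208, 0.0753]
eef_rot: [0.705, -0.705, 0.057, -0.057]
wrist_force: [-0.3, 0.6, 0.7]
gripper_width: 0.0703
```

```bash
python3 - <<'E'
from h import *
mv(508,218.6,28,-9.5)
b=snap("scene","scene2")
g=np.clip(b.astype(float)*2.2,0,255).astype(np.uint8)
st=r.state(); M=rot(st["eef_rot"]); p=np.array(st["eef_pos"])
q=np.array([p+M[:,0]*s*.035 for s in(-1,1)]); uv=proj("scene",q); print(uv)
crop(g,275,130,110,100,"e3",6)
im=cv2.imread("pics/e3.png")
for u in uv: cv2.circle(im,tuple(int(v) for v in (u-[275,130]+.5)*6),4,(0,0,255),1)
cv2.imwrite("pics/e3b.png",im)
E
```

```text
t 1.53 pos [510.5 220.8  75.3] ang -9.23 lin [-2.1 47.3 -2.6] yaw 0.005 F [-0.33  0.56  0.72] w 70.3
[[319.25454706 175.58671202]
 [337.51452755 190.08636264]]
```

View pics/e3b.png

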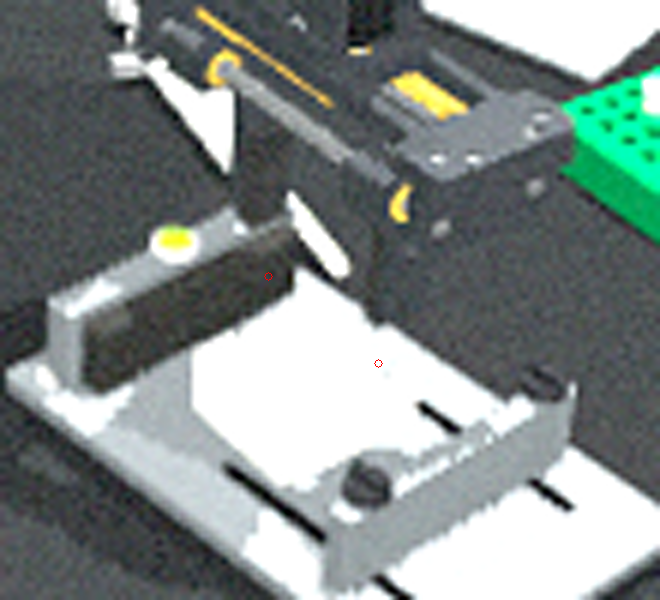

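```bash
python3 - <<'E'
from h import *
b=cv2.imread("pics/scene2.png")
g=(255*(b/255.)**.5).astype(np.uint8)
crop(g,295,140,65,60,"e4",10)
mv(508,218.6,28,-9.5)
E
```

```text
t 1.58 pos [511.1 220.9  76. ] ang -9.25 lin [-2.8 48.  -2.8] yaw 0.004 F [ 0.37  0.1  -0.22] w 69.9
```

View pics/e4.png

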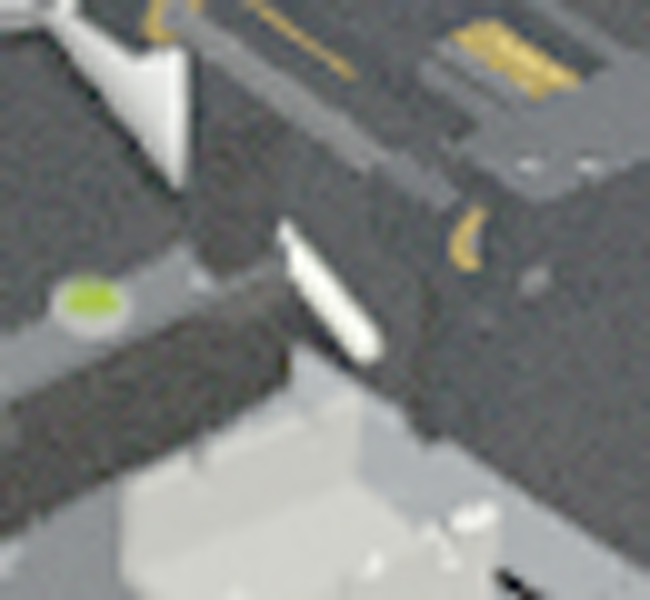

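```bash
python3 - <<'E'
from h import *
print(proj("scene",[[.6434,.2688,.024],[.6352,.1442,.024],[.4285,.2222,.066]]))
c=np.array([531,214.1]);ex=np.array([-.9976,.0698]);ey=np.array([-.0698,-.9976])
K=[(-125,75,24),(-125,-75,24),(125,75,24),(110,65,66),(110,-65,66)]
W=np.array([list((c+a*ex+b*ey)/1000)+[z/1000] for a,b,z in K]); print(W.round(3)); print(proj("scene",W).round(1))
E
```

```text
[[380.63798291 215.89932397]
 [345.01147554 239.24829085]
 [303.885129   171.20971311]]
[[0.65  0.131 0.024]
 [0.661 0.28  0.024]
 [0.401 0.148 0.024]
 [0.417 0.157 0.066]
 [0.426 0.287 0.066]]
[[346.3 245.7]
 [389.3 217.2]
 [275.2 191.8]
 [282.2 179.8]
 [320.1 160.8]]
```

Call:
step_arm([
  [-2.8,0,-2.8],
  [-2.8,12,-2.8],
  [-2.8,24,-2.8],
  [-2.8,34,-2.8],
  [-2.8,34,-2.8],
], claw=[70,70,70,70,70], yaw=[0.004,0.004,0.004,0.004,0.004])

```text
time_s: 2.0
eef_pos: [0.5067, 0.2178, 0.0395]
eef_rot: [-0.705, 0.705, -0.059, 0.058]
wrist_force: [-0.0, 0.5, -0.6]
gripper_width: 0.0697
```

```bash
python3 - <<'E'
from h import *
mv(508,218.6,28,-9.5)
b=snap("scene","scene3")
g=(255*(b/255.)**.5).astype(np.uint8)
st=r.state(); M=rot(st["eef_rot"]); p=np.array(st["eef_pos"])
print(proj("scene",[p+M[:,0]*s*.035 for s in(-1,1)]))
crop(g,285,140,85,70,"e5",9)
E
```

```text
t 2.00 pos [506.7 217.8  39.5] ang -9.56 lin [ 1.2 11.5  1. ] yaw -0.001 F [-0.    0.47 -0.59] w 69.7
[[316.47667558 186.7309799 ]
 [334.11175828 201.46678416]]
```

View pics/e5.png

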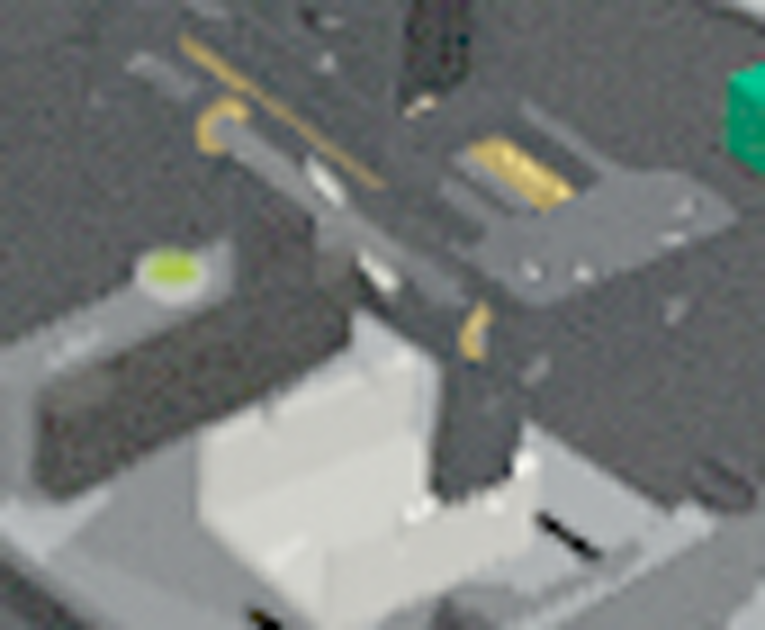

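```bash
python3 - <<'E'
from h import *
M=rot(r.state()["eef_rot"]); p=np.array([.5067,.2178,.0395])
def c(P): return ((proj("scene",P)-[285,140]+.5)*9).round(0).tolist()
for up in (0,.008,.013,.018):
  print(up,"R:",c([p+M[:,0]*a+M[:,2]*b+[0,0,up] for a in(.035,.0525) for b in(-.009,.009)]))
print("rim far wall outer",c([[.5439,.2486,.054],[.5328,.1779,.054]]),"tooldirs",M[:,2])
print("rim near wall outer",c([[.4851,.2582,.054],[.4723,.1896,.054]]))
mv(508,218.6,28,-9.5)
E
```

```text
0 R: [[419.0, 571.0], [471.0, 547.0], [461.0, 606.0], [512.0, 582.0]]
0.008 R: [[422.0, 548.0], [473.0, 525.0], [463.0, 583.0], [515.0, 559.0]]
0.013 R: [[423.0, 534.0], [475.0, 510.0], [465.0, 569.0], [517.0, 545.0]]
0.018 R: [[425.0, 519.0], [476.0, 496.0], [467.0, 554.0], [519.0, 530.0]]
rim far wall outer [[545.0, 464.0], [341.0, 559.0]] tooldirs [ 1.66139734e-01  9.86102208e-01 -1.55196025e-04]
rim near wall outer [[406.0, 355.0], [206.0, 438.0]]
t 2.05 pos [507.1 217.9  40.2] ang -9.56 lin [ 0.8 12.2  0.9] yaw -0.001 F [-0.18 -0.14  0.6 ] w 69.7
```

```bash
python3 - <<'E'
from h import *
q=[-0.59948197,0.59982142,0.37423581,-0.37521085]; M=rot(q); p=np.array([.2408829,.49409294,.2114364])
b=cv2.imread("pics/scene0.png"); g=(255*(b/255.)**.5).astype(np.uint8)
crop(g,280,0,100,80,"e6",8); im=cv2.imread("pics/e6.png")
for a in(-.0615,-.044,.044,.0615):
  for h,col in((0,(0,0,255)),(.03,(0,255,0))):
    u=proj("scene",[p+M[:,0]*a-M[:,1]*h])[0]; cv2.circle(im,tuple(int(v) for v in (u-[280,0]+.5)*8),4,col,1)
for a in(-.0935,.0935):
  for bb in(-.0375,.0375):
    u=proj("scene",[p+M[:,0]*a+M[:,2]*bb-M[:,1]*.064])[0]; cv2.circle(im,tuple(int(v) for v in (u-[280,0]+.5)*8),4,(255,0,255),2)
cv2.imwrite("pics/e6b.png",im)
E
```

```text
(no output)
```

View pics/e6b.png

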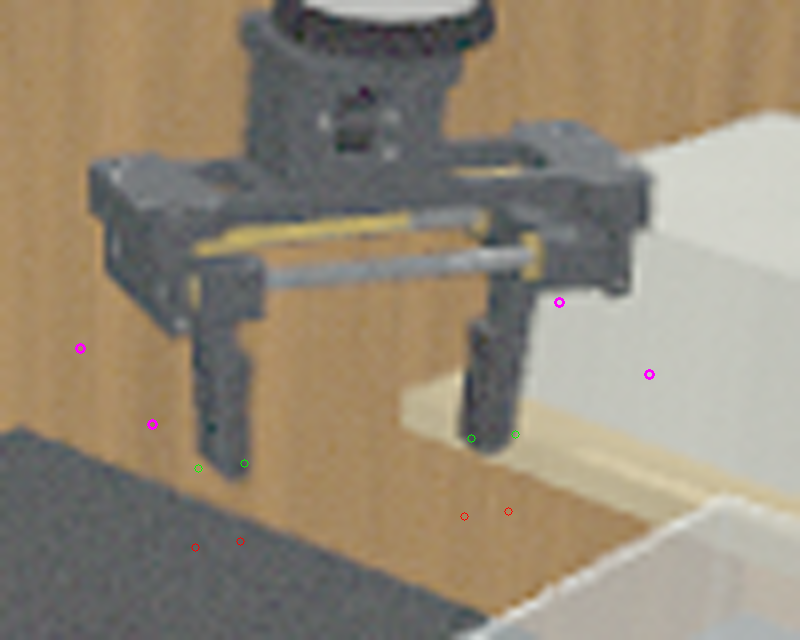

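```bash
python3 - <<'E'
from h import *
q=[-0.59948197,0.59982142,0.37423581,-0.37521085]; M=rot(q); p=np.array([.2408829,.49409294,.2114364])
b=cv2.imread("pics/top0.png"); g=(255*(b/255.)**.5).astype(np.uint8)
crop(g,0,320,100,100,"e7",6); im=cv2.imread("pics/e7.png")
def dot(pt,col):
    u=proj("top",[pt])[0]; cv2.circle(im,tuple(int(v) for v in (u-[0,320]+.5)*6),4,col,1)
for a in(-.0615,-.044,.044,.0615):
  for h,col in((0,(0,0,255)),(.03,(0,255,0))): dot(p+M[:,0]*a-M[:,1]*h,col)
for a in(-.0935,.0935):
  for bb in(-.0375,.0375):
    for h,col in((.064,(255,0,255)),(.094,(0,255,255))): dot(p+M[:,0]*a+M[:,2]*bb-M[:,1]*h,col)
cv2.imwrite("pics/e7b.png",im)
E
```

```text
(no output)
```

View pics/e7b.png

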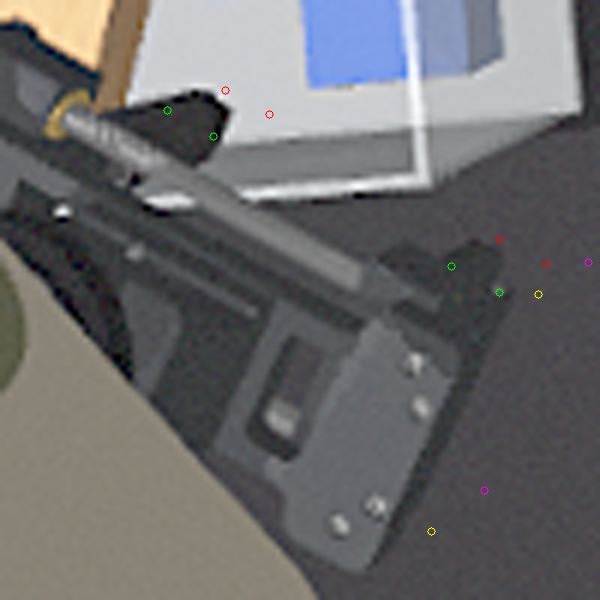

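```bash
python3 - <<'E'
from h import *
q=[-0.59948197,0.59982142,0.37423581,-0.37521085]; M=rot(q); p=np.array([.2408829,.49409294,.2114364])
for h in(.02,.025,.03,.035):
  for s in(-1,1):
    print(h,s,((proj("scene",[p+M[:,0]*a*s+M[:,2]*b-M[:,1]*h for a in(.044,.0615) for b in(-.009,.009)])-[280,0]+.5)*8).round().tolist())
mv(508,218.6,0,-9.5)
E
```

```text
0.02 -1 [[252.0, 499.0], [234.0, 480.0], [206.0, 504.0], [189.0, 485.0]]
0.02 1 [[479.0, 474.0], [459.0, 456.0], [523.0, 469.0], [503.0, 451.0]]
0.025 -1 [[253.0, 486.0], [235.0, 467.0], [207.0, 491.0], [189.0, 472.0]]
0.025 1 [[480.0, 461.0], [460.0, 443.0], [524.0, 456.0], [504.0, 438.0]]
0.03 -1 [[254.0, 473.0], [235.0, 454.0], [207.0, 478.0], [190.0, 459.0]]
0.03 1 [[481.0, 448.0], [461.0, 430.0], [525.0, 443.0], [505.0, 425.0]]
0.035 -1 [[254.0, 459.0], [236.0, 441.0], [208.0, 464.0], [190.0, 446.0]]
0.035 1 [[482.0, 435.0], [462.0, 417.0], [527.0, 430.0], [506.0, 412.0]]
t 2.05 pos [507.1 217.9  40.2] ang -9.56 lin [ 0.8 40.2  0.9] yaw -0.001 F [-0.18 -0.14  0.6 ] w 69.7
```

Call:
step_arm([
  [0.8,5,0.9],
  [0.8,10,0.9],
  [0.8,15,0.9],
  [0.8,20,0.9],
  [0.8,25,0.9],
  [0.8,25,0.9],
], claw=[70,70,70,70,70,70], yaw=[0,0,0,0,0,0])

```text
time_s: 2.55
eef_pos: [0.5076, 0.2185, 0.014]
eef_rot: [-0.704, 0.705, -0.06, 0.058]
wrist_force: [-0.2, 0.0, -0.7]
gripper_width: 0.0697
```

```bash
python3 - <<'E'
from h import *
mv(508,218.6,0,-9.5)
b=snap("scene","scene4")
g=(255*(b/255.)**.5).astype(np.uint8)
crop(g,285,140,85,70,"e8",9)
E
```

```text
t 2.55 pos [507.6 218.5  14. ] ang -9.57 lin [ 0.4 14.   0.1] yaw -0.001 F [-0.16  0.03 -0.74] w 69.7
```

View pics/e8.png

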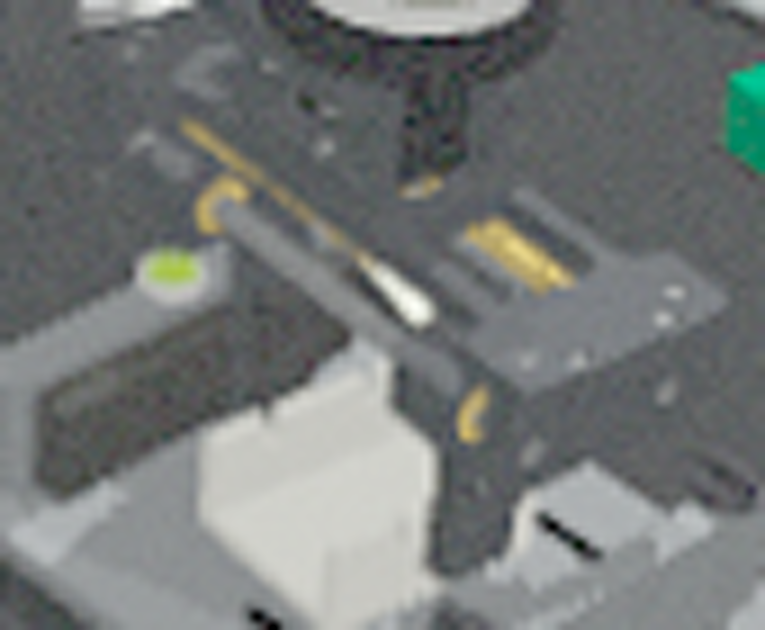

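Call:
step_arm([
  [0.4,4,0],
  [0.4,8,0],
  [0.4,11,0],
  [0.4,11,0],
  [0.4,11,0],
  [0.4,11,0],
  [0.4,11,0],
  [0.4,11,0],
  [0.4,11,0],
  [0.4,11,0],
  [0.4,11,0],
  [0.4,11,0],
], claw=[70,70,70,70,56,56,56,56,56,56,56,56], yaw=[0,0,0,0,0,0,0,0,0,0,0,0], grip_force=12)

```text
time_s: 3.6
eef_pos: [0.5085, 0.2186, 0.0041]
eef_rot: [0.705, -0.705, 0.059, -0.059]
wrist_force: [-0.3, -0.8, 0.7]
gripper_width: 0.0599
```

```bash
python3 - <<'E'
from h import *
mv(508,218.6,100,-9.5)
E
```

```text
t 3.60 pos [508.5 218.6   4.1] ang -9.57 lin [ -0.5 -95.9  -0.1] yaw -0.001 F [-0.33 -0.75  0.74] w 59.9
```

Call:
step_arm([
  [0,-5,0],
  [0,-15,0],
  [0,-35,0],
  [0,-60,0],
  [0,-85,0],
  [0,-110,0],
  [0,-120,0],
  [0,-120,0],
  [0,-120,0],
], claw=[56,56,56,56,56,56,56,56,56], yaw=[0,0,0,0,0,0,0,0,0])

```text
time_s: 4.35
eef_pos: [0.5083, 0.2186, 0.1238]
eef_rot: [0.705, -0.705, 0.059, -0.059]
wrist_force: [-0.3, 0.2, -1.4]
gripper_width: 0.0599
```

```bash
python3 - <<'E'
from h import *
mv(528,-279,125,-82)
b=snap("scene","scene5"); cv2.imwrite("pics/e9.png",b[60:260,200:440].repeat(3,0).repeat(3,1))
E
```

```text
t 4.35 pos [508.3 218.6 123.8] ang -9.57 lin [ 102.1   -1.2 -487.4] yaw 1.264 F [-0.26  0.16 -1.38] w 59.9
```

View pics/e9.png

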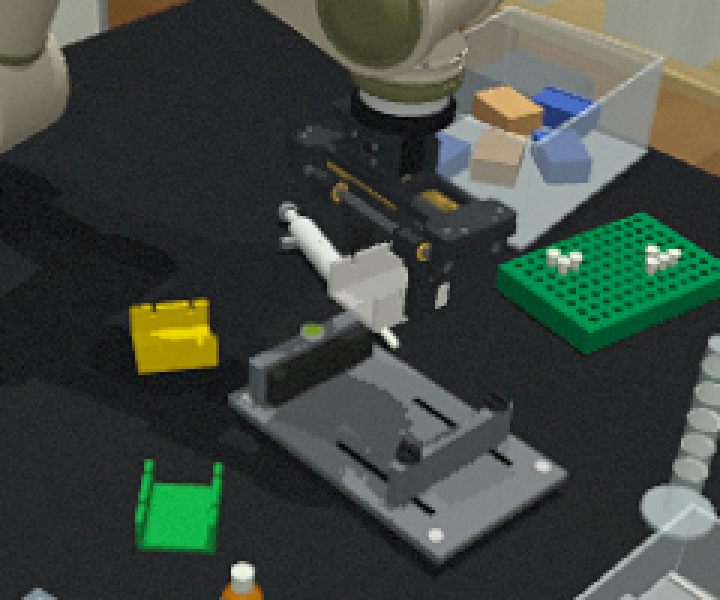

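Call:
step_arm([
  [4,0,-20],
  [10,0,-50],
  [18,0,-87],
  [26,0,-125],
  [34,0,-163],
  [42,0,-200],
  [50,0,-238],
  [58,0,-276],
  [66,0,-315],
  [74,0,-353],
  [82,0,-391],
  [90,0,-428],
], claw=[56,56,56,56,56,56,56,56,56,56,56,56], yaw=[0.1,0.2,0.3,0.4,0.5,0.6,0.7,0.8,0.9,1.0,1.1,1.2])

```text
time_s: 5.4
eef_pos: [0.5252, -0.2202, 0.1222]
eef_rot: [-0.547, 0.547, -0.449, 0.447]
wrist_force: [0.3, 0.3, -0.9]
gripper_width: 0.0603
```

```bash
python3 - <<'E'
from h import *
mv(526,-279,125,-82)
E
```

```text
t 5.40 pos [ 525.2 -220.2  122.2] ang -78.63 lin [ 57.8  -2.9 -10.8] yaw 0.059 F [ 0.34  0.3  -0.89] w 60.3
```

Call:
step_arm([
  [30,0,-5],
  [58,0,-10],
  [58,25,-10],
  [58,60,-10],
  [58,85,-10],
  [58,85,-10],
  [58,85,-10],
], claw=[56,56,56,56,56,56,56], yaw=[0.059,0.059,0.059,0.059,0.059,0.059,0.059])

```text
time_s: 5.98
eef_pos: [0.5273, -0.2767, 0.0374]
eef_rot: [-0.535, 0.535, -0.464, 0.461]
wrist_force: [1.2, 0.1, -0.5]
gripper_width: 0.0601
```

```bash
python3 - <<'E'
from h import *
mv(526,-279,-17,-82)
b=snap("scene","scene6"); cv2.imwrite("pics/e10.png",b[200:400,100:340].repeat(3,0).repeat(3,1))
E
```

```text
t 5.98 pos [ 527.3 -276.7   37.4] ang -81.71 lin [ 2.3 54.4 -1.5] yaw 0.005 F [ 1.2   0.08 -0.54] w 60.1
```

View pics/e10.png

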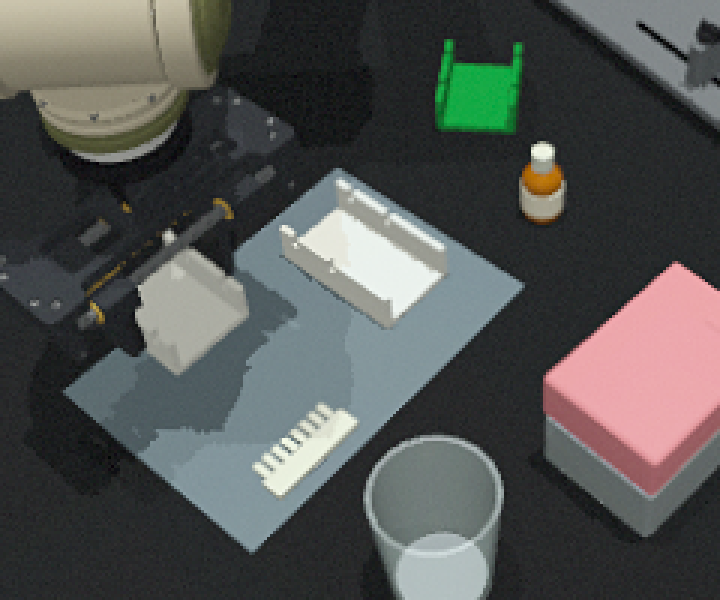

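Call:
step_arm([
  [2,15,0],
  [2,30,0],
  [2,40,0],
  [2,46,0],
  [2,50,0],
  [2,52,0],
  [2,52,0],
  [2,52,0],
], claw=[56,56,56,56,56,56,56,56], yaw=[0,0,0,0,0,0,0,0])

```text
time_s: 6.7
eef_pos: [0.5287, -0.2794, -0.0124]
eef_rot: [0.535, -0.535, 0.462, -0.463]
wrist_force: [-0.4, 0.2, -0.9]
gripper_width: 0.0599
```

Call:
step_arm([
  [0,1,0],
  [0,2,0],
  [0,2,0],
], claw=[56,56,56], yaw=[0,0,0])

```text
time_s: 6.95
eef_pos: [0.5284, -0.2792, -0.0149]
eef_rot: [0.535, -0.535, 0.462, -0.463]
wrist_force: [0.2, 0.1, -1.0]
gripper_width: 0.0595
```

Call:
step_arm([
  [0,1,0],
  [0,1.5,0],
  [0,1.5,0],
], claw=[56,56,56], yaw=[0,0,0])

```text
time_s: 7.2
eef_pos: [0.5283, -0.2792, -0.0166]
eef_rot: [-0.535, 0.535, -0.463, 0.462]
wrist_force: [-0.3, 0.1, -2.0]
gripper_width: 0.0599
```

Call:
step_arm([
  [0,0.5,0],
  [0,1,0],
  [0,1,0],
], claw=[56,56,56], yaw=[0,0,0])

```text
time_s: 7.45
eef_pos: [0.5284, -0.2793, -0.0169]
eef_rot: [-0.535, 0.535, -0.462, 0.463]
wrist_force: [-1.1, -0.2, 4.5]
gripper_width: 0.06
```

Call:
step_arm([
  [0,-0.5,0],
  [0,-0.5,0],
  [0,-0.5,0],
  [0,-0.5,0],
  [0,-10,0],
  [0,-25,0],
  [0,-45,0],
  [0,-60,0],
  [0,-60,0],
  [0,-60,0],
], claw=[74,74,74,74,74,74,74,74,74,74], yaw=[0,0,0,0,0,0,0,0,0,0])

```text
time_s: 8.28
eef_pos: [0.5286, -0.2794, 0.0432]
eef_rot: [0.535, -0.535, 0.462, -0.463]
wrist_force: [-0.7, 0.1, -0.1]
gripper_width: 0.0739
```

```bash
python3 - <<'E'
from h import *
mv(539,-140.3,45,-83)
E
```

```text
t 8.28 pos [ 528.6 -279.4   43.2] ang -81.70 lin [-136.1   -1.9   30.4] yaw 0.023 F [-0.73  0.07 -0.13] w 73.9
```

Call:
step_arm([
  [-30,-5,8],
  [-70,-5,16],
  [-110,-5,26],
  [-136,-5,30.4],
  [-136,-2,30.4],
  [-136,-2,30.4],
  [-136,-2,30.4],
], claw=[74,74,74,74,74,74,74], yaw=[0.02,0.02,0.02,0.02,0.02,0.02,0.02])

```text
time_s: 8.87
eef_pos: [0.5386, -0.1408, 0.0438]
eef_rot: [-0.53, 0.53, -0.468, 0.468]
wrist_force: [-0.2, -0.9, 0.3]
gripper_width: 0.0738
```

```bash
python3 - <<'E'
from h import *
mv(539,-140.3,-17,-83)
b=snap("scene","scene7"); cv2.imwrite("pics/e11.png",b[200:400,100:340].repeat(3,0).repeat(3,1))
E
```

```text
t 8.87 pos [ 538.6 -140.8   43.8] ang -82.86 lin [-0.4 60.8  0.5] yaw 0.003 F [-0.16 -0.86  0.31] w 73.8
```

View pics/e11.png

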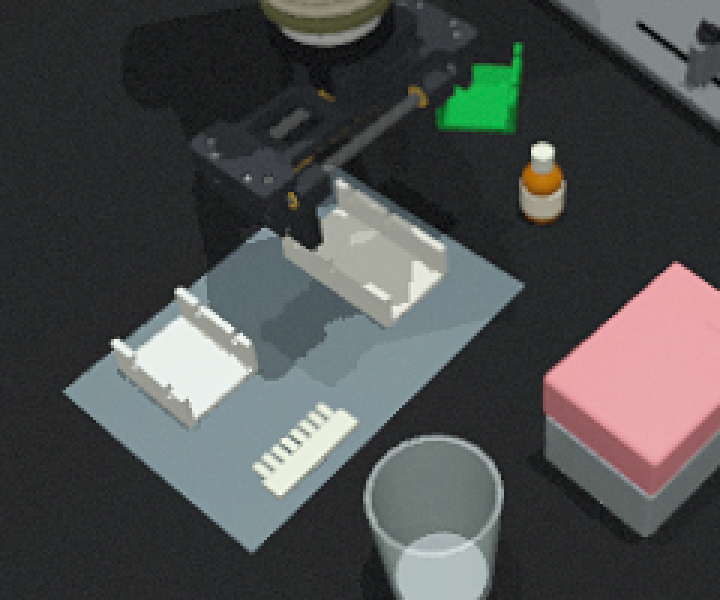

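Call:
step_arm([
  [-0.4,15,0.4],
  [-0.4,30,0.4],
  [-0.4,45,0.4],
  [-0.4,55,0.4],
  [-0.4,60,0.4],
  [-0.4,60,0.4],
  [-0.4,60,0.4],
  [-0.4,60,0.4],
  [-0.4,60,0.4],
  [-0.4,60,0.4],
  [-0.4,60,0.4],
  [-0.4,60,0.4],
], claw=[74,74,74,74,74,74,56,56,56,56,56,56], yaw=[0,0,0,0,0,0,0,0,0,0,0,0], grip_force=14)

```text
time_s: 9.92
eef_pos: [0.5396, -0.1401, -0.0147]
eef_rot: [0.53, -0.53, 0.467, -0.468]
wrist_force: [-0.7, -1.9, 5.5]
gripper_width: 0.0602
```

```bash
python3 - <<'E'
from h import *
mv(539,-140.3,100,-83)
E
```

```text
t 9.92 pos [ 539.6 -140.1  -14.7] ang -82.85 lin [   0.2 -114.7   -0.5] yaw 0.003 F [-0.65 -1.94  5.49] w 60.2
```

Call:
step_arm([
  [0,-1,0],
  [0,-1.5,0],
  [0,-1.5,0],
], claw=[56,56,56], yaw=[0,0,0])

```text
time_s: 10.17
eef_pos: [0.539, -0.1396, -0.0141]
eef_rot: [-0.53, 0.53, -0.468, 0.468]
wrist_force: [-0.4, -0.2, -2.0]
gripper_width: 0.0596
```

```bash
python3 - <<'E'
from h import *
mv(539,-140.3,100,-83)
b=snap("scene","scene8"); cv2.imwrite("pics/e12.png",b[200:320,170:320].repeat(5,0).repeat(5,1))
E
```

```text
t 10.17 pos [ 539.  -139.6  -14.1] ang -82.84 lin [   0.6 -114.1   -0.2] yaw 0.003 F [-0.4  -0.2  -2.03] w 59.6
```

View pics/e12.png

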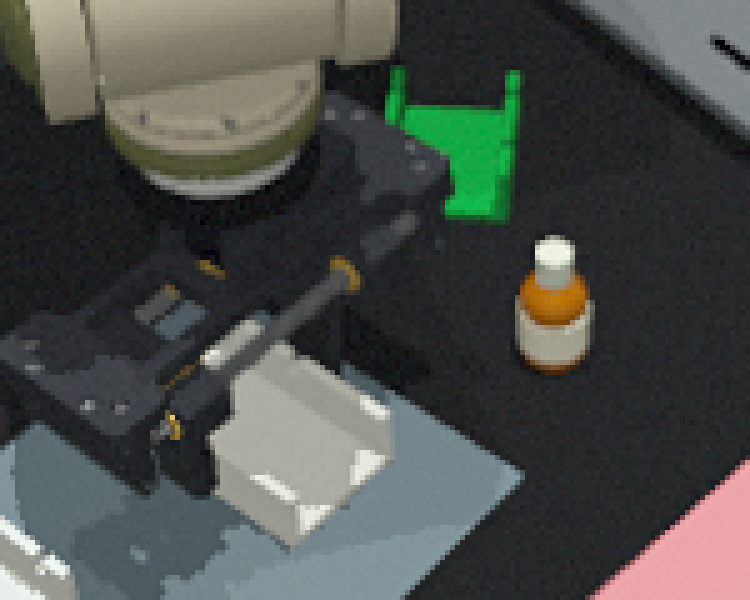

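Call:
step_arm([
  [0,-5,0],
  [0,-15,0],
  [0,-35,0],
  [0,-60,0],
  [0,-85,0],
  [0,-110,0],
  [0,-125,0],
  [0,-125,0],
  [0,-125,0],
], claw=[56,56,56,56,56,56,56,56,56], yaw=[0,0,0,0,0,0,0,0,0])

```text
time_s: 10.97
eef_pos: [0.5392, -0.1398, 0.1117]
eef_rot: [0.53, -0.53, 0.467, -0.468]
wrist_force: [-0.1, 0.4, -2.2]
gripper_width: 0.0599
```

```bash
python3 - <<'E'
from h import *
mv(519,214.9,110,-94)
b=snap("scene","scene9"); cv2.imwrite("pics/e13.png",b[150:350,130:370].repeat(3,0).repeat(3,1))
E
```

```text
t 10.97 pos [ 539.2 -139.8  111.7] ang -82.85 lin [-354.5    1.4   24.1] yaw 0.195 F [-0.08  0.42 -2.19] w 59.9
```

View pics/e13.png

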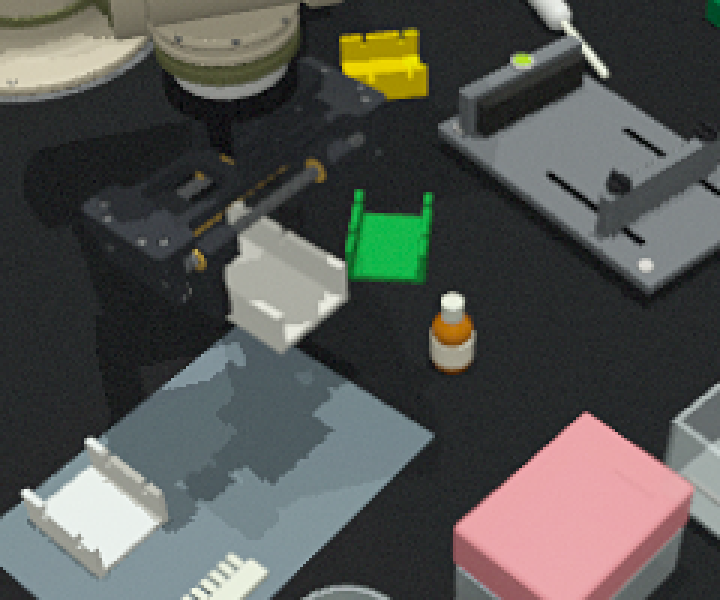

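```bash
python3 - <<'E'
from h import *
M=rot(r.state()["eef_rot"]);p=np.array(r.state()["eef_pos"])
for z in(.1265,.1295):
  w=plane("scene",[(222.9,266.2),(245.2,248.0)],z); print(w.round(4)); 
  print("in tool x,z:",((w-p)@M)[:,[0,2]].round(4))
E
```

```text
[[ 0.5863 -0.1603  0.1265]
 [ 0.5791 -0.1     0.1265]]
in tool x,z: [[ 0.0264  0.0446]
 [-0.0342  0.045 ]]
[[ 0.5886 -0.1618  0.1295]
 [ 0.5814 -0.1019  0.1295]]
in tool x,z: [[ 0.0282  0.0467]
 [-0.0321  0.047 ]]
```

Call:
step_arm([
  [-15,0,1],
  [-45,0,3],
  [-80,0,5],
  [-120,0,8],
  [-160,0,11],
  [-200,0,14],
  [-240,0,16],
  [-280,0,19],
  [-315,0,21],
  [-340,0,23],
  [-354.5,0,24],
  [-354.5,0,24],
], claw=[56,56,56,56,56,56,56,56,56,56,56,56], yaw=[0.05,0.1,0.15,0.195,0.195,0.195,0.195,0.195,0.195,0.195,0.195,0.195])

```text
time_s: 12.02
eef_pos: [0.5176, 0.2175, 0.1094]
eef_rot: [0.482, -0.484, 0.517, -0.516]
wrist_force: [-0.9, 0.6, -1.6]
gripper_width: 0.0598
```

Call:
step_arm([
  [0,10,0],
  [0,30,0],
  [0,55,0],
  [0,75,0],
  [0,90,0],
  [0,90,0],
  [0,90,0],
], claw=[56,56,56,56,56,56,56], yaw=[0,0,0,0,0,0,0])

```text
time_s: 12.6
eef_pos: [0.5184, 0.2137, 0.02]
eef_rot: [0.481, -0.483, 0.518, -0.517]
wrist_force: [0.3, -1.3, -1.2]
gripper_width: 0.06
```

```bash
python3 - <<'E'
from h import *
mv(519,214.9,6,-94)
b=snap("scene","scene10"); crop((255*(b/255.)**.6).astype(np.uint8),270,140,125,110,"e14",6)
a=snap("top","top10"); crop((255*(a/255.)**.6).astype(np.uint8),170,140,100,130,"e15",4.6)
E
```

```text
t 12.60 pos [518.4 213.7  20. ] ang -94.10 lin [-1.2 14.   0.5] yaw -0.002 F [ 0.34 -1.35 -1.15] w 60.0
```

View pics/e14.png

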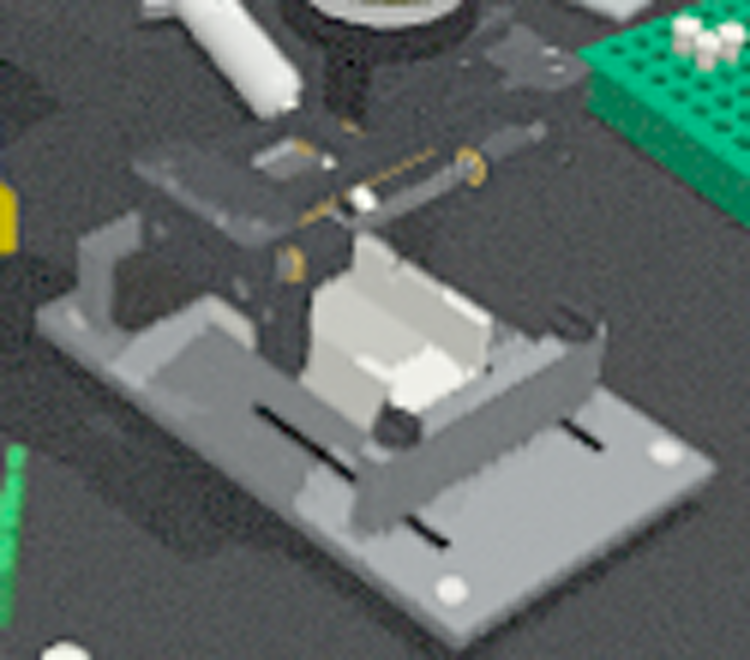

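View pics/e15.png

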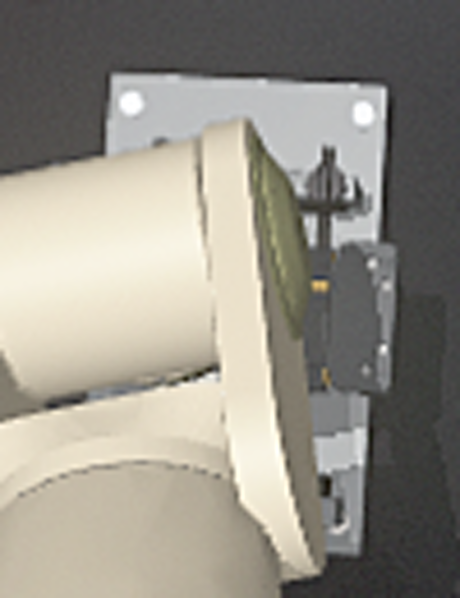

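```bash
cat >> h.py <<'E'
C0=np.array([531,214.1]);EX=np.array([np.cos(np.radians(176)),np.sin(np.radians(176))]);EY=np.array([-EX[1],EX[0]])
def cf(w): w=np.atleast_2d(w)[:,:2]*1000-C0; return np.c_[w@EX,w@EY].round(1).tolist()
E
python3 - <<'E'
from h import *
def px(l): return np.array(l)/6+[270-.5,140-.5]
print("rim", [cf(plane("scene",px([(360,232),(445,288),(492,320)]),z)) for z in(.066,.0685)])
print("wall top outer far end/ near end", cf(plane("scene",px([(605,335),(365,490)]),.065)))
print("floor near corner",cf(plane("scene",px([(302,385),(375,430)]),.0375)))
print("dots",cf(plane("scene",px([(665,453),(452,590)]),.024)), "plate corners",cf(plane("scene",px([(717,462),(460,640)]),.024)))
print("fixed wall top corners",cf(plane("scene",px([(80,240),(140,212)]),.066)))
E
```

```text
rim [[[40.5, -30.7], [-8.5, -30.9], [-35.0, -30.6]], [[38.2, -28.2], [-10.5, -28.4], [-37.0, -28.1]]]
wall top outer far end/ near end [[-69.8, -59.9], [-73.9, 79.5]]
floor near corner [[7.7, 31.6], [-30.9, 28.4]]
dots [[-105.7, -64.4], [-105.3, 59.4]] plate corners [[-122.9, -76.6], [-125.9, 76.4]]
fixed wall top corners [[110.1, 62.9], [109.0, 31.0]]
```

Call:
step_arm([
  [-1.2,4,0.5],
  [-1.2,8,0.5],
  [-1.2,11,0.5],
  [-1.2,12,0.5],
  [-1.2,12,0.5],
], claw=[56,56,56,56,56], yaw=[0,0,0,0,0])

```text
time_s: 13.12
eef_pos: [0.5193, 0.2161, 0.0088]
eef_rot: [0.482, -0.482, 0.517, -0.517]
wrist_force: [0.1, 0.9, -0.1]
gripper_width: 0.0598
```

Call:
step_arm([
  [0,0.7,0],
  [0,1,0],
  [0,1,0],
], claw=[56,56,56], yaw=[0,0,0])

```text
time_s: 13.37
eef_pos: [0.5195, 0.2161, 0.0081]
eef_rot: [-0.482, 0.482, -0.517, 0.517]
wrist_force: [0.6, 0.2, -0.5]
gripper_width: 0.0597
```

Call:
step_arm([
  [-1,0.4,0],
  [-1,0.8,0],
  [-1,0.8,0],
], claw=[56,56,56], yaw=[0,0,0])

```text
time_s: 13.62
eef_pos: [0.5195, 0.2171, 0.0072]
eef_rot: [0.482, -0.482, 0.517, -0.517]
wrist_force: [-0.3, -0.3, -1.5]
gripper_width: 0.0597
```

Call:
step_arm([
  [0,0.4,0],
  [0,0.8,0],
  [0,0.8,0],
], claw=[56,56,56], yaw=[0,0,0])

```text
time_s: 13.87
eef_pos: [0.5195, 0.2171, 0.0064]
eef_rot: [0.482, -0.482, 0.517, -0.517]
wrist_force: [0.8, 0.7, -1.4]
gripper_width: 0.0601
```

Call:
step_arm([
  [1,0,0],
  [2.2,0,0],
  [2.2,0.6,0],
  [2.2,0.6,0],
], claw=[56,56,56,56], yaw=[0,0,0,0])

```text
time_s: 14.2
eef_pos: [0.5194, 0.2146, 0.0063]
eef_rot: [-0.482, 0.482, -0.517, 0.517]
wrist_force: [-1.9, -1.9, 4.1]
gripper_width: 0.0601
```

Call:
step_arm([
  [0,0.4,0],
  [0,0.7,0],
  [0,0.7,0],
], claw=[56,56,56], yaw=[0,0,0])

```text
time_s: 14.45
eef_pos: [0.5194, 0.2146, 0.0062]
eef_rot: [-0.482, 0.482, -0.517, 0.518]
wrist_force: [-3.6, -2.3, 11.5]
gripper_width: 0.06
```

Call:
step_arm([
  [0,-0.8,0],
  [0,-0.8,0],
  [0,-0.8,0],
  [0,-0.8,0],
  [0,-0.8,0],
  [0,-0.8,0],
  [0,-10,0],
  [0,-25,0],
  [0,-45,0],
  [0,-70,0],
  [0,-100,0],
  [0,-120,0],
], claw=[56,56,74,74,74,74,74,74,74,74,74,74], yaw=[0,0,0,0,0,0,0,0,0,0,0,0])

```text
time_s: 15.45
eef_pos: [0.5198, 0.215, 0.1283]
eef_rot: [-0.483, 0.481, -0.517, 0.518]
wrist_force: [-0.9, -0.2, 0.2]
gripper_width: 0.0738
```

```bash
python3 - <<'E'
from h import *
mv(540,-20,120,-94)
E
```

```text
t 15.45 pos [519.8 215.  128.3] ang -94.02 lin [233.    8.3  36.6] yaw -0.000 F [-0.92 -0.24  0.22] w 73.8
```

Call:
step_arm([
  [20,0,5],
  [55,0,10],
  [95,0,15],
  [135,0,20],
  [175,0,25],
  [210,0,30],
  [233,0,36],
  [233,0,36],
  [233,0,36],
], claw=[0,0,0,0,0,0,0,0,0], yaw=[0,0,0,0,0,0,0,0,0])

```text
time_s: 16.2
eef_pos: [0.539, -0.0209, 0.1256]
eef_rot: [-0.482, 0.481, -0.518, 0.518]
wrist_force: [0.9, 0.6, 0.1]
gripper_width: 0.0161
```

```bash
python3 - <<'E'
from h import *
mv(631,207,120,-94)
b=snap("scene","scene11"); crop(b,260,140,130,110,"e16",6)
a=snap("top","top11"); crop(a,180,145,85,125,"e17",6)
crop(a,196,180,50,75,"e18",10)
E
```

```text
t 16.20 pos [539.  -20.9 125.6] ang -94.15 lin [-234.     5.6   75.3] yaw -0.003 F [0.85 0.62 0.09] w 16.1
```

View pics/e16.png

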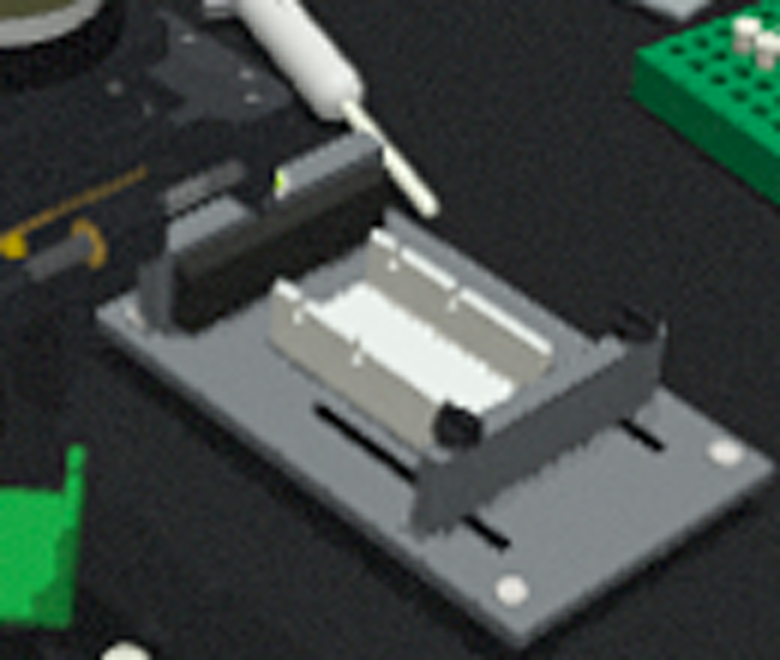

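View pics/e17.png

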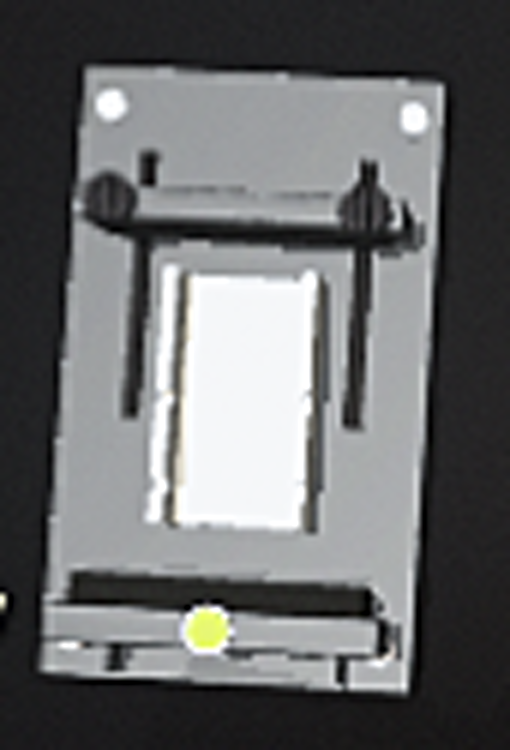

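View pics/e18.png

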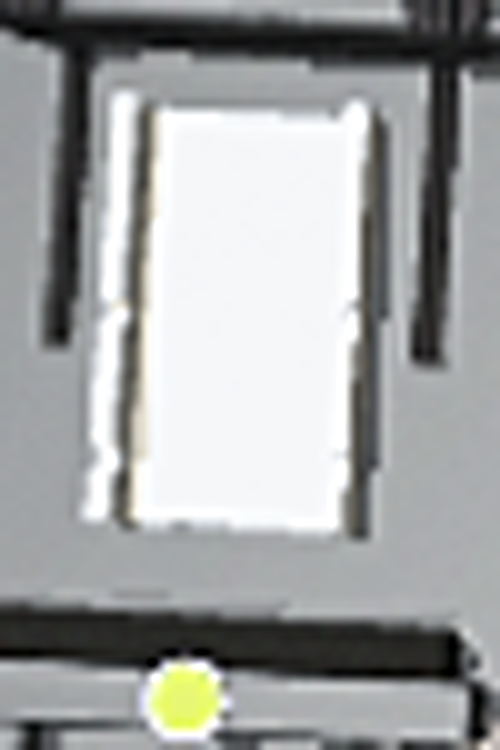

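```bash
python3 - <<'E'
from h import *
a=cv2.imread("pics/top11.png"); V=a.max(2).astype(int); g=a.min(2).astype(float)
# subpixel row profiles across tray: left outer edge (plate 160 -> white 250), right rim edge (white->brown)
L=[];Rr=[]
for y in range(193,230,3):
    row=g[y]; xs=np.arange(196,246)
    w=np.where(row[200:240]>205)[0]+200
    x0=w.min(); xl=x0-1+(205-row[x0-1])/(row[x0]-row[x0-1])
    x1=w.max(); xr=x1+(row[x1]-205)/(row[x1]-row[x1+1])
    L.append((xl,y));Rr.append((xr,y))
for nm,l in(("L",L),("R",Rr)):
    q=np.array(cf(plane("top",l,.054))); f=np.polyfit(q[:,0],q[:,1],1); print(nm,q[:,1],"angle",f[0].round(4),"mid",np.polyval(f,11).round(2))
def P(l,z): return cf(plane("top",np.array(l)/6+[180-.5,145-.5],z))
print("fixed wall top",P([(48,604),(380,620),(46,640),(378,655)],.066))
print("seal front",P([(72,573),(370,588)],.0595))
print("tray ends",cf(plane("top",np.array([(123,93),(95,522),(358,100),(338,533)])/10+[195.5,179.5],.054)))
print("pegs",P([(110,195),(362,205)],.078), "plate LR",P([(62,370),(427,370)],.024))
E
```

```text
L [-29.5 -29.4 -29.  -29.6 -29.8 -29.5 -27.8 -28.9 -29.5 -29.6 -29.4 -27.8
 -28.9] angle 0.0087 mid -29.16
R [30.9 30.1 30.3 30.4 30.8 31.2 31.5 30.6 30.7 30.7 31.1 31.6 30.2] angle 0.0051 mid 30.78
fixed wall top [[96.0, -63.0], [95.5, 65.1], [109.8, -62.8], [108.8, 65.1]]
seal front [[83.7, -56.0], [83.5, 59.9]]
tray ends [[-38.7, -27.2], [62.7, -26.9], [-39.7, 28.6], [62.3, 30.3]]
pegs [[-61.8, -47.5], [-62.5, 50.1]] plate LR [[1.9, -74.4], [-5.4, 74.0]]
```

Call:
step_arm([
  [-20,0,15],
  [-50,0,30],
  [-90,0,45],
  [-130,0,60],
  [-170,0,75],
  [-205,0,75],
  [-225,0,75],
  [-234,0,75],
  [-234,0,75],
  [-234,0,75],
], claw=[0,0,0,0,0,0,0,0,0,0], yaw=[0,0,0,0,0,0,0,0,0,0])

```text
time_s: 17.13
eef_pos: [0.6297, 0.2081, 0.1252]
eef_rot: [-0.482, 0.483, -0.517, 0.517]
wrist_force: [0.7, 0.6, 0.4]
gripper_width: 0.0005
```

```bash
python3 - <<'E'
from h import *
mv(632,206.5,4,-94)
E
```

```text
t 17.13 pos [629.7 208.1 125.2] ang -93.96 lin [  1.4 121.2   2.4] yaw 0.001 F [0.66 0.62 0.39] w 0.5
```

Call:
step_arm([
  [1.4,15,3],
  [1.4,40,3],
  [1.4,70,3],
  [1.4,70,3],
  [1.4,70,3],
  [1.4,70,3],
  [1.4,70,3],
], claw=[0,0,0,0,0,0,0], yaw=[0,0,0,0,0,0,0])

```text
time_s: 17.72
eef_pos: [0.6341, 0.2061, 0.0574]
eef_rot: [-0.483, 0.481, -0.517, 0.518]
wrist_force: [0.6, -0.0, 0.5]
gripper_width: 0.0004
```

```bash
python3 - <<'E'
from h import *
mv(632,206.5,4,-94)
b=snap("scene","scene12"); crop((255*(b/255.)**.6).astype(np.uint8),270,140,130,110,"e19",6)
E
```

```text
t 17.72 pos [634.1 206.1  57.4] ang -94.06 lin [-0.2 53.4 -2.3] yaw -0.001 F [ 0.6  -0.01  0.54] w 0.4
```

View pics/e19.png

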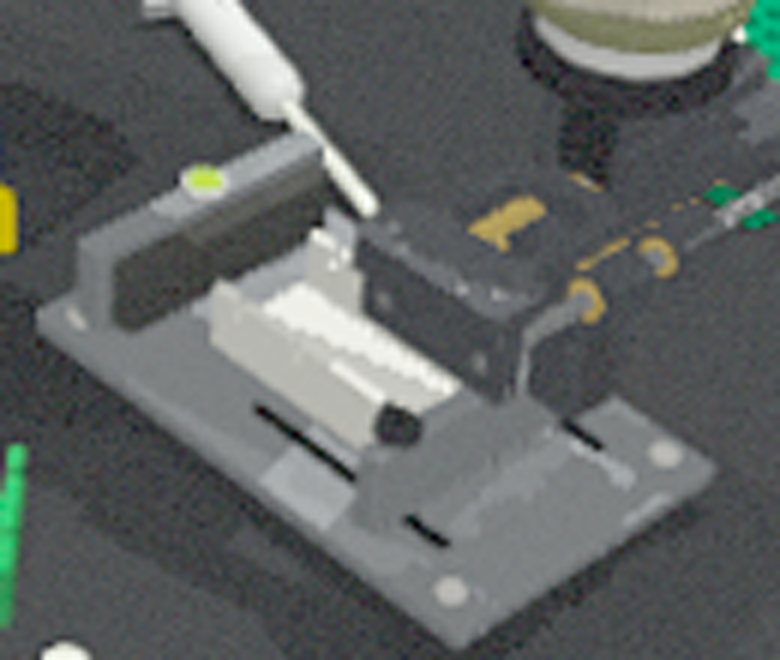

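Call:
step_arm([
  [0,10,0],
  [0,22,0],
  [0,34,0],
  [0,44,0],
  [0,51,0],
  [0,51,0],
  [0,51,0],
], claw=[0,0,0,0,0,0,0], yaw=[0,0,0,0,0,0,0])

```text
time_s: 18.35
eef_pos: [0.6329, 0.2065, 0.0036]
eef_rot: [0.482, -0.482, 0.517, -0.517]
wrist_force: [-0.6, -0.0, 1.0]
gripper_width: 0.0002
```

```bash
python3 - <<'E'
from h import *
mv(622,206.5,4,-94)
b=snap("scene","scene13"); crop((255*(b/255.)**.6).astype(np.uint8),270,140,130,110,"e20",6)
print(cf(r.state()["eef_pos"]))
E
```

```text
t 18.35 pos [632.9 206.5   3.6] ang -94.02 lin [  0.8  -0.4 -10.9] yaw -0.000 F [-0.56 -0.04  0.96] w 0.2
[[-102.6, 0.4]]
```

View pics/e20.png

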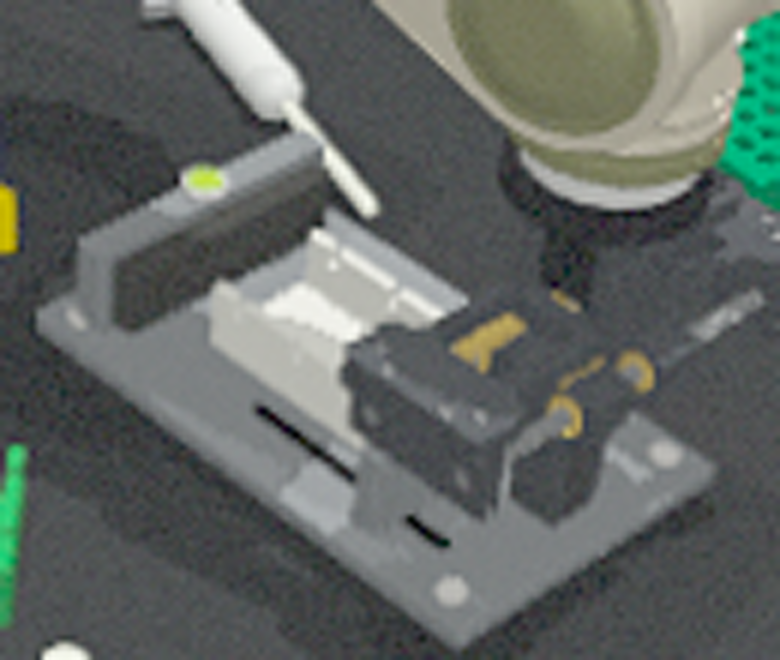

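Call:
step_arm([
  [0,0,-3],
  [0,0,-7],
  [0,0,-11],
  [0,0,-15],
  [0,0,-17],
  [0,0,-19],
  [0,0,-21],
  [0,0,-23],
  [0,0,-26],
  [0,0,-29],
  [0,0,-32],
  [0,0,-35],
], claw=[0,0,0,0,0,0,0,0,0,0,0,0], yaw=[0,0,0,0,0,0,0,0,0,0,0,0])

```text
time_s: 19.4
eef_pos: [0.5979, 0.209, 0.0042]
eef_rot: [-0.482, 0.482, -0.517, 0.517]
wrist_force: [0.2, -0.2, 0.4]
gripper_width: 0.0006
```

```bash
python3 - <<'E'
from h import *
mv(622,206.5,4,-94)
b=snap("scene","scene14"); crop((255*(b/255.)**.6).astype(np.uint8),270,140,130,110,"e21",6)
print(cf(r.state()["eef_pos"]))
E
```

```text
t 19.40 pos [597.9 209.    4.2] ang -94.02 lin [ 0.8  0.2 24.2] yaw -0.000 F [ 0.25 -0.18  0.45] w 0.6
[[-66.5, 0.4]]
```

View pics/e21.png

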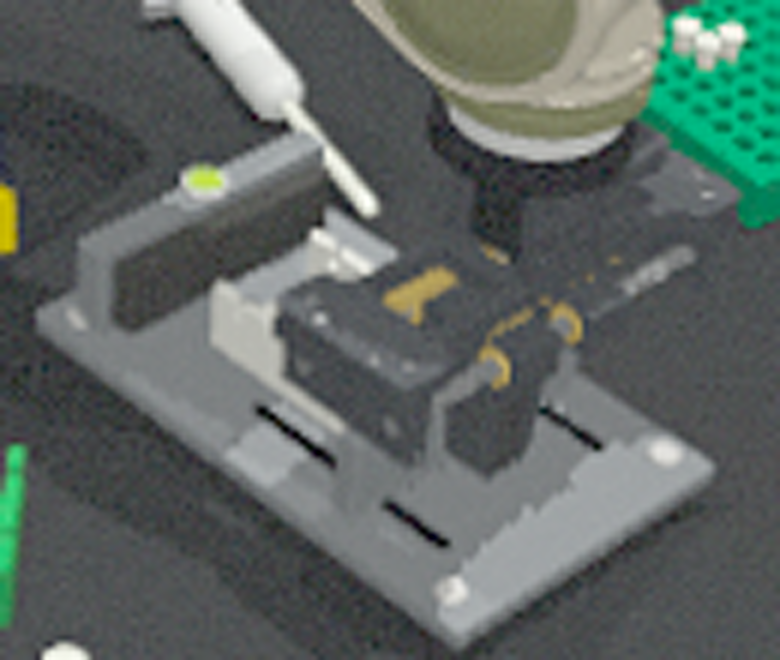

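Call:
step_arm([
  [0,0,-1.5],
  [0,0,-3],
  [0,0,-4.5],
  [0,0,-6],
  [0,0,-8],
  [0,0,-10],
  [0,0,-12],
  [0,0,-14],
  [0,0,-16],
  [0,0,-18],
  [0,0,-20],
  [0,0,-21],
], claw=[0,0,0,0,0,0,0,0,0,0,0,0], yaw=[0,0,0,0,0,0,0,0,0,0,0,0])

```text
time_s: 20.45
eef_pos: [0.5769, 0.2105, 0.0042]
eef_rot: [0.482, -0.482, 0.517, -0.517]
wrist_force: [1.2, 1.1, 0.1]
gripper_width: 0.0006
```

Call:
step_arm([
  [0,0,-1],
  [0,0,-2],
  [0,0,-3],
  [0,0,-3],
], claw=[0,0,0,0], yaw=[0,0,0,0])

```text
time_s: 20.78
eef_pos: [0.574, 0.2106, 0.0042]
eef_rot: [0.482, -0.482, 0.517, -0.517]
wrist_force: [-0.1, -0.1, 0.5]
gripper_width: 0.0001
```

```bash
python3 - <<'E'
from h import *
mv(622,206.5,4,-94)
b=snap("scene","scene15"); crop((255*(b/255.)**.6).astype(np.uint8),270,140,130,110,"e22",6)
print(cf(r.state()["eef_pos"]))
E
```

```text
t 20.78 pos [574.  210.6   4.2] ang -94.02 lin [ 0.7  0.1 48.2] yaw -0.000 F [-0.11 -0.14  0.55] w 0.1
[[-43.1, 0.5]]
```

View pics/e22.png

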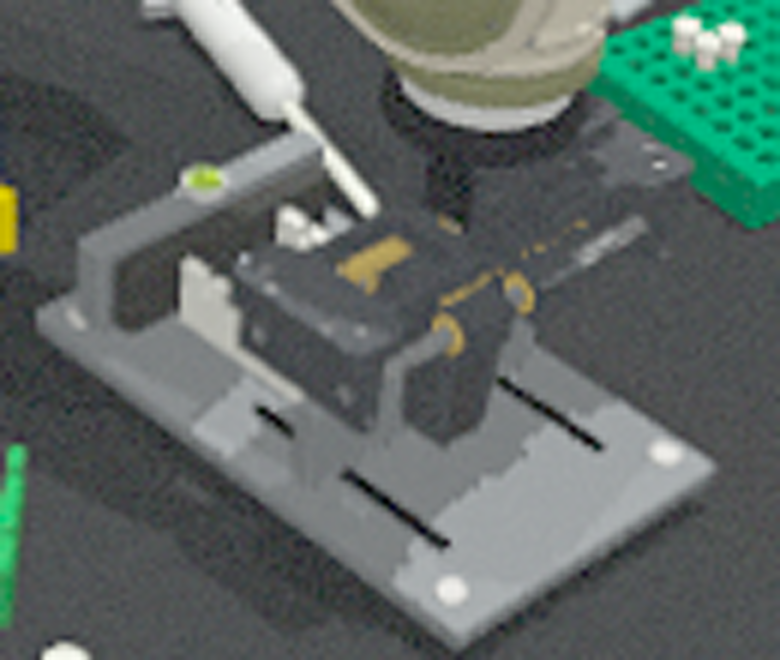

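Call:
step_arm([
  [0,0,-1],
  [0,0,-2],
  [0,0,-3],
  [0,0,-3],
], claw=[0,0,0,0], yaw=[0,0,0,0])

```text
time_s: 21.17
eef_pos: [0.5712, 0.2108, 0.0041]
eef_rot: [-0.482, 0.482, -0.517, 0.517]
wrist_force: [1.7, 0.4, -1.0]
gripper_width: 0.0002
```

Call:
step_arm([
  [0,0,-0.5],
  [0,0,-1],
  [0,0,-1],
], claw=[0,0,0], yaw=[0,0,0])

```text
time_s: 21.42
eef_pos: [0.5705, 0.2108, 0.0042]
eef_rot: [-0.482, 0.482, -0.517, 0.517]
wrist_force: [4.4, -0.4, -1.3]
gripper_width: 0.0004
```

Call:
step_arm([
  [0,0,-0.5],
  [0,0,-1],
  [0,0,-1],
], claw=[0,0,0], yaw=[0,0,0])

```text
time_s: 21.67
eef_pos: [0.5697, 0.2109, 0.0042]
eef_rot: [-0.482, 0.482, -0.517, 0.518]
wrist_force: [5.2, -0.3, -3.3]
gripper_width: 0.0004
```

Call:
step_arm([
  [0,0,-0.5],
  [0,0,-1],
  [0,0,-1],
], claw=[0,0,0], yaw=[0,0,0])

```text
time_s: 21.92
eef_pos: [0.569, 0.2109, 0.0042]
eef_rot: [-0.483, 0.482, -0.517, 0.518]
wrist_force: [6.3, -0.8, -4.0]
gripper_width: 0.0005
```

Call:
step_arm([
  [0,0,-0.5],
  [0,0,-1],
  [0,0,-1],
], claw=[0,0,0], yaw=[0,0,0])

```text
time_s: 22.17
eef_pos: [0.5684, 0.211, 0.0042]
eef_rot: [-0.483, 0.481, -0.517, 0.518]
wrist_force: [7.2, -0.4, -5.1]
gripper_width: 0.0006
```

Call:
step_arm([
  [0,0.3,-0.5],
  [0,0.3,-1],
  [0,0.3,-1],
], claw=[0,0,0], yaw=[0,0,0])

```text
time_s: 22.42
eef_pos: [0.5679, 0.211, 0.0042]
eef_rot: [-0.483, 0.481, -0.516, 0.518]
wrist_force: [9.4, -0.5, -2.7]
gripper_width: 0.0004
```

```bash
python3 - <<'E'
from h import *
mv(570,206.5,4,-94)
b=snap("scene","scene16"); crop((255*(b/255.)**.6).astype(np.uint8),270,140,130,110,"e23",6)
a=snap("top","top16"); crop((255*(a/255.)**.6).astype(np.uint8),175,145,95,125,"e24",4.7)
mv(570,206.5,4,-94); print(cf(r.state()["eef_pos"]),r.state()["moment"])
E
```

```text
t 22.42 pos [567.9 211.    4.2] ang -94.04 lin [4.4 0.2 2.4] yaw -0.001 F [ 9.45 -0.48 -2.67] w 0.4
t 22.52 pos [567.9 211.    4.2] ang -94.04 lin [4.4 0.2 2.4] yaw -0.001 F [ 9.53 -0.97 -3.01] w 0.6
[[-37.0, 0.5]] [-0.11607041 -1.21938929 -0.07050897]
```

View pics/e23.png

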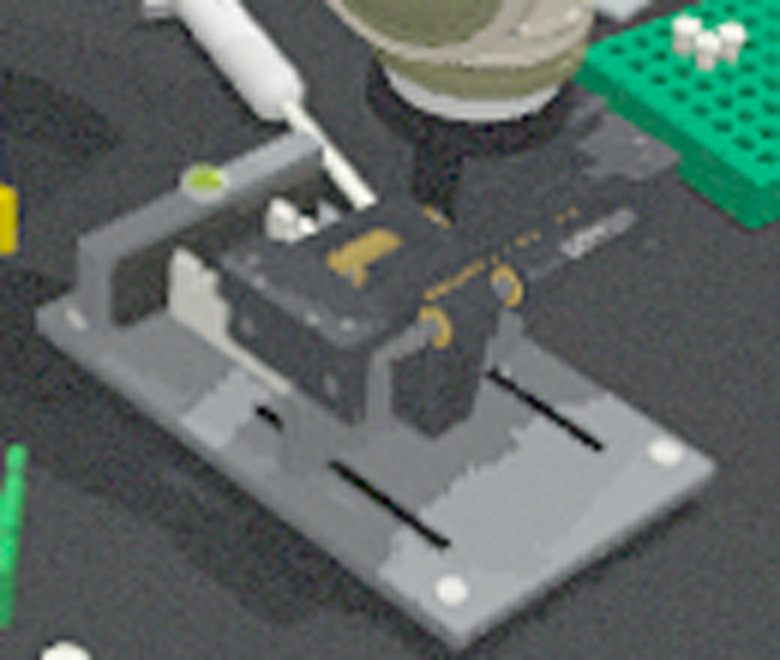

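View pics/e24.png

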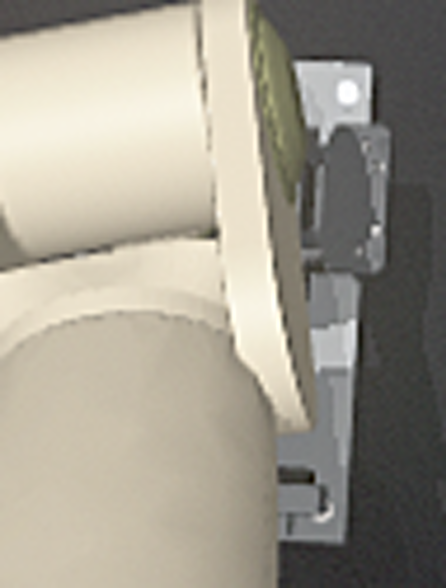

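Call:
step_arm([
  [0,0.2,-0.2],
  [0,0.2,-0.3],
  [0,0.2,-0.3],
  [0,0.2,-0.3],
  [0,0.2,-0.3],
  [0,0.2,-0.3],
], claw=[0,0,0,0,0,0], yaw=[0,0,0,0,0,0])

```text
time_s: 23.02
eef_pos: [0.5679, 0.211, 0.0042]
eef_rot: [-0.483, 0.481, -0.516, 0.518]
wrist_force: [9.7, 0.3, -2.6]
gripper_width: 0.0008
```

Call:
step_arm([
  [0,0,0],
  [0,0,0],
  [0,0,0],
  [0,0,0],
  [0,0,0],
  [0,0,0],
], claw=[0,0,0,0,0,0], yaw=[0,0,0,0,0,0])

```text
time_s: 23.52
eef_pos: [0.5679, 0.211, 0.0042]
eef_rot: [-0.483, 0.481, -0.516, 0.518]
wrist_force: [9.9, -0.4, -2.6]
gripper_width: 0.0003
```

Call:
step_arm([
  [0,0,0],
  [0,0,0],
  [0,0,0],
  [0,0,0],
  [0,0,0],
  [0,0,0],
], claw=[0,0,0,0,0,0], yaw=[0,0,0,0,0,0])

```text
time_s: 24.02
eef_pos: [0.5679, 0.211, 0.0042]
eef_rot: [-0.483, 0.481, -0.516, 0.518]
wrist_force: [10.4, -1.4, -2.2]
gripper_width: 0.0006
```

View pics/scene16.png

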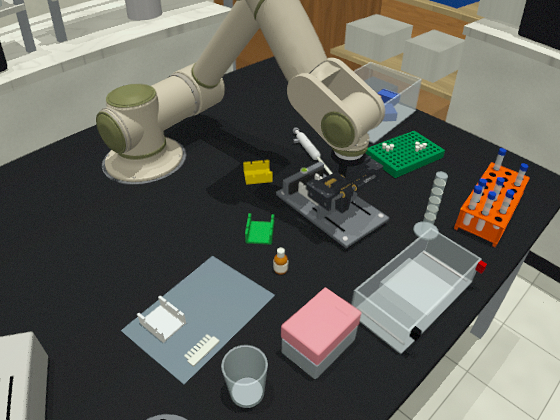

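The short tray lies flat on the free half of the mat at about (162, 320). The green and yellow trays, bottle (281, 262) and comb (201, 349) haven't moved, and the wall is pressed in the caster. I'm handing in now.

```bash
python3 - <<'E'
from bench import r
s=r.state(); print(s["time_s"],s["wrist_force"]); print(r.close_job())
E
```

```text
24.0167 [10.42137227 -1.3857174  -2.21915823]
the job is handed in; nothing more can be done
None
```

I changed the trays and handed the job in at 24.0 s, with the arm still pushing the sliding wall at about 10 N.

**What I did:** I lifted the short tray out and laid it flat on the free half of the mat. I then set the long tray between the end walls and let go of it. With closed fingers on the middle of the sliding wall's outer face, I pushed the wall and tray onto the soft seal.

**Last checks:**
- **Push:** it held steady at 9.7, 9.9 and 10.4 N over the last second. The tool moved about 4 mm after first meeting the seal, which fits its 2 N per mm.
- **Placement:** before the push, the tray was within about 1 mm of mid-width and square to within about 0.01 rad. I couldn't re-measure it afterwards because the gripper hid most of it and the arm blocked the top camera.
- **Everything else:** in the last picture the short tray lies flat on the mat. The comb, bottle, other glassware and look-alike trays looked unmoved.

**Anything that disagreed:**
- **Fingertip height:** in both cameras the fingertips were about 27 mm higher than the reported TCP, so I corrected for that. The heights where the trays touched the mat and plate agreed with the correction.
- **Short tray direction:** it stood with its length across the caster, not along its x as described, so I gripped it that way.
- **Set-down force:** the long tray's set-down force reached about 11.5 N before I eased off and let go, which is firmer than I intended.
- **Vertical force:** about 2 N of vertical friction force remained on the fingers during the final push.

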